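Put the spray extension tubes away in the bolted chest

ROBOT

A 6-joint arm with a two-finger parallel gripper is mounted at the origin on the work surface. World frame = base frame: x ahead of the robot, y to its left, z up, the work surface at z = 0. Lengths are in m, angles in rad, forces in N, time in s.
With the tool pointing down it reaches from about 0.375 to 0.9 m from the base axis. Payload 3.1 kg.
Tool frame: the origin (TCP) lies on the centre line of the jaws, within the pads' length; the fingertips stand 19 mm ahead of it and the grasp point (between the pads) is the TCP; y points along the fingers, x is the direction in which the jaws open and shut, and the axes are right-handed (so a half turn about y gives the same grasp; the last joint's range is limited). The gripper opens to 85 mm and grips with 20 to 120 N. Pads are 22 mm wide; open, the fingers measure 114 mm over their backs; the gripper's body (76 mm by 85 mm) begins 54 mm behind the grasp point. The pads swing forward as they close: fully open they stand 13 mm farther back than shut.
Start: joints at [0.947, 0.527, 1.433, -0, 1.181, -0.178], TCP at [0.269, 0.564, 0.25] pointing down, gripper open.
Joint ranges: [-3.08, 3.08], [-0.75, 2.2], [0.22, 2.44], [-1.43, 4.57], [0, 2.65], [-2.85, 2.85]. Speed limits (rad/s): [2.79, 2.79, 3.14, 3.14, 3.14, 3.14].

INTERFACE

Orientations are given as a unit quaternion [x, y, z, w].
In Python, from station import * gives the robot as it stands.
- The arm moves only by the tool step_arm, never from a script. Its argument "moves" is a list of rows, each a list of 7 numbers: the turn, a rotation vector about the tool's x, y, z in rad, then the shift along the tool's x, y, z in cm, then the closure, from -1 (fully open) to 1 (shut). A call has 1 to 12 rows; each row is the pose to reach, as a shift and turn from the pose measured when the call began, along the tool's axes at that moment; what a row does not reach only later rows make up. A row lasts 1/8 s, in which the tool goes at most 62.5 mm and 10.7 degrees, less where a joint would pass 70% of its speed; a pose out of reach is approached as far as the arm can. A call with a gripper value outside its range is refused whole. The fingers move at their own pace and stop on an object; "grip_force" is the grip in N (left out, the last holds). Time passes only in rows, so rows that repeat a pose let the fingers close. It gives the time, the measured TCP pose, the force and the opening at its end, in the units of the state.
- sense(): the state, without advancing time (a new reading comes with each control period).
- snapshot(name): name is "scene" or "top" or "wrist"; returns a dict with "frame" (400x640x3 uint8, red, green, blue), "z_map" (400x640 float32, m along the optical axis (not along the pixel's ray), 0 where there is no reading), "vfov" (degrees; the focal length in pixels is half the picture's height over the tangent of half this angle, whatever the lens; pixels are square), "cx", "cy" (the principal point, pixels), "xyz" and "orientation" of the camera in the world. Camera axes: x right, y down, z forward; pixel columns grow to the right and rows downward; lengths in m; the calibration is good to about 2 mm. A picture is of the moment at which its call begins.
- sign_off(): hands the job in, once; it reports no verdict.
The state is a dict: "t": time; "q": joint angles; "qd": joint speeds; "tau": joint torques, N m; "tcp_pos": TCP position; "tool_rot": TCP orientation; "force": force on the tool from outside, world axes, zero at the start; "ft_torque": the same for the moment, N m; "finger_gap": opening from 0.0 (shut) to 1.0 (fully open).
Only numpy, scipy, OpenCV 4.12 (cv2) and the standard library are available. Lean on these libraries where they do the work, as an engineer would, in place of code of your own. Each camera call takes 0.05 s, during which the arm holds its last target.

TASK

Unbolt the plywood chest and swing its lid right over until it rests open by itself, then press every spray extension tube lying on the bench down into a clip of its own, past the sprung jaw until it sits in both forks with the jaw snapped back over it. Then shut the lid and bolt it again: bolt pushed fully home through the keeper and its handle dropped back down into the notch. Leave the other things on the bench where they are.

Things in the scene. Friction and masses are not known exactly. Their poses are not given: they have to be found in the camera images.
- chest: Plywood chest fixed to the bench: 260 (its x) x 310 (its y) x 88 mm high; origin at the centre of its underside, z up. Boards 10 mm, rim 78 mm up, inner floor 10 mm up. Top in two flush parts, upper face 88 mm up: fixed deck from y = -155 to -46 mm, carrying the barrel bolt, and lid from y = -45 to +155 mm, hinged along the +y side. The clips are under the lid.
- bolt (a joint): Barrel bolt's slide in m: 0 = shot (home, tip 21 mm over the lid in its keeper, lid locked; so at the start), 0.036 = fully drawn, towards the chest's -y. A 12 mm steel rod along the chest's y; some 2 N of friction. Frees the lid from about 0.025 on. When drawn, its tail stands 23 mm out past the chest's -y side, 100 mm above the bench.
- bolt_handle (a joint): Turn of the bolt's handle about the rod in rad: 0 = down (points to the chest's +x, 20 degrees above level), 1.22 = straight up, 1.35 = stop. A 28 mm high guide bar beside the rod has a 14 mm notch at each end of the travel (3 mm play each way): lift past about 0.7 to slide along over the bar; let go at a notch, the handle falls into it by its weight.
- bolt_grip (a point): Centre of the bolt handle's grip: dark steel cylinder 19 mm in diameter, 24 mm long along the chest's y, on an 8 mm stem 50 mm from the rod's axis. 117 mm above the bench when down, 150 mm when straight up. Pinched across its flat ends (along the chest's y) it can turn between the fingers.
- bolt_axis (a point): Fixed point on the bolt rod's axis (12 mm above the deck) where the handle's stem meets it when the bolt is shot; axes as the chest's.
- lid (a joint): Lid's opening angle in rad: 0 = shut, 1.85 = stop. It swings up and over to the chest's +y about an axis along the chest's x through lid_hinge. 200 mm wide, 0.45 kg: past about 1.6 it falls open and rests at the stop, before that it falls shut.
- lid_hinge (a point): Fixed point on the lid's hinge axis, mid-length, 78 mm above the bench; axes as the chest's.
- lid_grip (a point): Middle of the lid's handle: dark round steel bar 12 mm thick along the chest's x, 90 mm between its two posts, 38 mm above the lid's top, 14 mm in from its free edge. Lid shut: 186 mm from the hinge axis towards the chest's -y, 48 mm above it, and 45 mm from lid_hinge towards the chest's +x. Moves with the lid; the bar can turn between the fingers.
- clip0 (a point): Seat of clip 0 (-x end of the row, 72 mm spacing along the chest's x): where a tube's centre shall come, 44 mm above the bench, 34 mm above the chest's floor; axes as the chest's, the tube along y. Two black forks at y = -43 and +43 mm, 8 mm wide, 19 mm between prongs, tall flared prong on the -x side up to 29 mm above the seat; free for fingers between the forks.
- clip1 (a point): Seat of clip 1 (middle of the row, 72 mm spacing along the chest's x): where a tube's centre shall come, 44 mm above the bench, 34 mm above the chest's floor; axes as the chest's, the tube along y. Two black forks at y = -43 and +43 mm, 8 mm wide, 19 mm between prongs, tall flared prong on the -x side up to 29 mm above the seat; free for fingers between the forks.
- clip2 (a point): Seat of clip 2 (+x end of the row, 72 mm spacing along the chest's x): where a tube's centre shall come, 44 mm above the bench, 34 mm above the chest's floor; axes as the chest's, the tube along y. Two black forks at y = -43 and +43 mm, 8 mm wide, 19 mm between prongs, tall flared prong on the -x side up to 29 mm above the seat; free for fingers between the forks.
- jaw0 (a joint): Sprung jaw of clip 0, rad: a hooked steel jaw just outside each fork (47 to 55 mm from the middle), both on one shaft, on the seat's +x side. 0 = closed (start), noses sloping over the seat, their tops 29 mm above it. A tube pressed straight down pushes them aside (to about 0.15) and they snap back over it. Takes about 6 to 14 N; the way ends firmly on the seat.
- jaw1 (a joint): Sprung jaw of clip 1, rad: a hooked steel jaw just outside each fork (47 to 55 mm from the middle), both on one shaft, on the seat's +x side. 0 = closed (start), noses sloping over the seat, their tops 29 mm above it. A tube pressed straight down pushes them aside (to about 0.15) and they snap back over it. Takes about 6 to 14 N; the way ends firmly on the seat.
- jaw2 (a joint): Sprung jaw of clip 2, rad: a hooked steel jaw just outside each fork (47 to 55 mm from the middle), both on one shaft, on the seat's +x side. 0 = closed (start), noses sloping over the seat, their tops 29 mm above it. A tube pressed straight down pushes them aside (to about 0.15) and they snap back over it. Takes about 6 to 14 N; the way ends firmly on the seat.
- tube0_mid (a point): Centre of loose spray extension tube 0: aluminium, 16 mm in diameter, 170 mm long along its x, a steel hexagon nut (24 mm across flats, 20 mm long) at each end, 0.12 kg; lies on its nuts, centre 12 mm above the bench. The nuts come outside the forks (about 9 mm play each way). Tubes are alike, either way round, for any free clip. May be absent (None).
- tube1_mid (a point): Centre of loose spray extension tube 1: aluminium, 16 mm in diameter, 170 mm long along its x, a steel hexagon nut (24 mm across flats, 20 mm long) at each end, 0.12 kg; lies on its nuts, centre 12 mm above the bench. The nuts come outside the forks (about 9 mm play each way). Tubes are alike, either way round, for any free clip. May be absent (None).
- tube2_mid (a point): Centre of loose spray extension tube 2: aluminium, 16 mm in diameter, 170 mm long along its x, a steel hexagon nut (24 mm across flats, 20 mm long) at each end, 0.12 kg; lies on its nuts, centre 12 mm above the bench. The nuts come outside the forks (about 9 mm play each way). Tubes are alike, either way round, for any free clip. May be absent (None).
- paint_tin: Bystander: paint tin, 104 mm in diameter, 120 mm high; origin at the centre of its underside.
- thinner_bottle: Bystander: glass bottle, 68 mm in diameter, 185 mm high; origin at the centre of its underside.
- spray_gun: Bystander: spray gun lying on the bench, about 180 mm by 230 mm, 76 mm high; origin near its middle on the bench.
- tape_roll: Bystander: roll of masking tape, 110 mm in diameter, 36 mm high; origin at the centre of its underside.

How it is judged:
On the way, in this order (a step that is already met when the one before it is completed fails the run):
1. the bolt is drawn out of its keeper (value of joint bolt above 0.028 m), for 0.2 s.
2. the lid is swung over and rests open (value of joint lid above 1.7 rad and contact force between lid and the fingers below 0.2 N), for 0.3 s.
3. every tube sits in a clip, the jaw closed over it, the lid still open (((x of tube0_mid in the frame of clip0 between -0.005 and 0.005 m and y of tube0_mid in the frame of clip0 between -0.016 and 0.016 m and z of tube0_mid in the frame of clip0 between -0.005 and 0.005 m and angle between the x axis of tube0_mid and the y axis of clip0, either way round below 0.08 rad and value of joint jaw0 below 0.1 rad) or (x of tube0_mid in the frame of clip1 between -0.005 and 0.005 m and y of tube0_mid in the frame of clip1 between -0.016 and 0.016 m and z of tube0_mid in the frame of clip1 between -0.005 and 0.005 m and angle between the x axis of tube0_mid and the y axis of clip1, either way round below 0.08 rad and value of joint jaw1 below 0.1 rad) or (x of tube0_mid in the frame of clip2 between -0.005 and 0.005 m and y of tube0_mid in the frame of clip2 between -0.016 and 0.016 m and z of tube0_mid in the frame of clip2 between -0.005 and 0.005 m and angle between the x axis of tube0_mid and the y axis of clip2, either way round below 0.08 rad and value of joint jaw2 below 0.1 rad)) and ((x of tube1_mid in the frame of clip0 between -0.005 and 0.005 m and y of tube1_mid in the frame of clip0 between -0.016 and 0.016 m and z of tube1_mid in the frame of clip0 between -0.005 and 0.005 m and angle between the x axis of tube1_mid and the y axis of clip0, either way round below 0.08 rad and value of joint jaw0 below 0.1 rad) or (x of tube1_mid in the frame of clip1 between -0.005 and 0.005 m and y of tube1_mid in the frame of clip1 between -0.016 and 0.016 m and z of tube1_mid in the frame of clip1 between -0.005 and 0.005 m and angle between the x axis of tube1_mid and the y axis of clip1, either way round below 0.08 rad and value of joint jaw1 below 0.1 rad) or (x of tube1_mid in the frame of clip2 between -0.005 and 0.005 m and y of tube1_mid in the frame of clip2 between -0.016 and 0.016 m and z of tube1_mid in the frame of clip2 between -0.005 and 0.005 m and angle between the x axis of tube1_mid and the y axis of clip2, either way round below 0.08 rad and value of joint jaw2 below 0.1 rad)) and ((x of tube2_mid in the frame of clip0 between -0.005 and 0.005 m and y of tube2_mid in the frame of clip0 between -0.016 and 0.016 m and z of tube2_mid in the frame of clip0 between -0.005 and 0.005 m and angle between the x axis of tube2_mid and the y axis of clip0, either way round below 0.08 rad and value of joint jaw0 below 0.1 rad) or (x of tube2_mid in the frame of clip1 between -0.005 and 0.005 m and y of tube2_mid in the frame of clip1 between -0.016 and 0.016 m and z of tube2_mid in the frame of clip1 between -0.005 and 0.005 m and angle between the x axis of tube2_mid and the y axis of clip1, either way round below 0.08 rad and value of joint jaw1 below 0.1 rad) or (x of tube2_mid in the frame of clip2 between -0.005 and 0.005 m and y of tube2_mid in the frame of clip2 between -0.016 and 0.016 m and z of tube2_mid in the frame of clip2 between -0.005 and 0.005 m and angle between the x axis of tube2_mid and the y axis of clip2, either way round below 0.08 rad and value of joint jaw2 below 0.1 rad)) and value of joint lid above 1.5 rad), for 0.2 s.
4. the lid is shut (value of joint lid below 0.03 rad), for 0.2 s.
At the end, for the whole second after the job is handed in: Every tube lies in a clip (centre within 5 mm across and in height and 16 mm along, parallel within 0.08 rad, jaw closed to under 0.1 rad), the lid is shut (under 0.03 rad), the bolt is home (under 8 mm) with its handle down in the notch (under 0.15 rad), all at rest (((x of tube0_mid in the frame of clip0 between -0.005 and 0.005 m and y of tube0_mid in the frame of clip0 between -0.016 and 0.016 m and z of tube0_mid in the frame of clip0 between -0.005 and 0.005 m and angle between the x axis of tube0_mid and the y axis of clip0, either way round below 0.08 rad and value of joint jaw0 below 0.1 rad) or (x of tube0_mid in the frame of clip1 between -0.005 and 0.005 m and y of tube0_mid in the frame of clip1 between -0.016 and 0.016 m and z of tube0_mid in the frame of clip1 between -0.005 and 0.005 m and angle between the x axis of tube0_mid and the y axis of clip1, either way round below 0.08 rad and value of joint jaw1 below 0.1 rad) or (x of tube0_mid in the frame of clip2 between -0.005 and 0.005 m and y of tube0_mid in the frame of clip2 between -0.016 and 0.016 m and z of tube0_mid in the frame of clip2 between -0.005 and 0.005 m and angle between the x axis of tube0_mid and the y axis of clip2, either way round below 0.08 rad and value of joint jaw2 below 0.1 rad)) and ((x of tube1_mid in the frame of clip0 between -0.005 and 0.005 m and y of tube1_mid in the frame of clip0 between -0.016 and 0.016 m and z of tube1_mid in the frame of clip0 between -0.005 and 0.005 m and angle between the x axis of tube1_mid and the y axis of clip0, either way round below 0.08 rad and value of joint jaw0 below 0.1 rad) or (x of tube1_mid in the frame of clip1 between -0.005 and 0.005 m and y of tube1_mid in the frame of clip1 between -0.016 and 0.016 m and z of tube1_mid in the frame of clip1 between -0.005 and 0.005 m and angle between the x axis of tube1_mid and the y axis of clip1, either way round below 0.08 rad and value of joint jaw1 below 0.1 rad) or (x of tube1_mid in the frame of clip2 between -0.005 and 0.005 m and y of tube1_mid in the frame of clip2 between -0.016 and 0.016 m and z of tube1_mid in the frame of clip2 between -0.005 and 0.005 m and angle between the x axis of tube1_mid and the y axis of clip2, either way round below 0.08 rad and value of joint jaw2 below 0.1 rad)) and ((x of tube2_mid in the frame of clip0 between -0.005 and 0.005 m and y of tube2_mid in the frame of clip0 between -0.016 and 0.016 m and z of tube2_mid in the frame of clip0 between -0.005 and 0.005 m and angle between the x axis of tube2_mid and the y axis of clip0, either way round below 0.08 rad and value of joint jaw0 below 0.1 rad) or (x of tube2_mid in the frame of clip1 between -0.005 and 0.005 m and y of tube2_mid in the frame of clip1 between -0.016 and 0.016 m and z of tube2_mid in the frame of clip1 between -0.005 and 0.005 m and angle between the x axis of tube2_mid and the y axis of clip1, either way round below 0.08 rad and value of joint jaw1 below 0.1 rad) or (x of tube2_mid in the frame of clip2 between -0.005 and 0.005 m and y of tube2_mid in the frame of clip2 between -0.016 and 0.016 m and z of tube2_mid in the frame of clip2 between -0.005 and 0.005 m and angle between the x axis of tube2_mid and the y axis of clip2, either way round below 0.08 rad and value of joint jaw2 below 0.1 rad)) and value of joint lid below 0.03 rad and value of joint bolt below 0.008 m and value of joint bolt_handle below 0.15 rad and linear speed of each of tube0, tube1, tube2 below 0.02 m/s); the robot touches nothing.
It fails at once if a bystander is shifted by more than 30 mm or tipped over (distance of any of paint_tin, thinner_bottle, spray_gun, tape_roll from where it was at the start of the episode above 0.03 m or angle between any of paint_tin, thinner_bottle, spray_gun, tape_roll's own z axis and vertical above 0.4 rad).
Of tube0, tube1, tube2 only 2 to 3 are there at a start; the rules pass over those that are not, and their reading is None.
At some moment in a run one of tube0, tube1, tube2 may be knocked a few centimetres aside while the robot is not near it.
Once in a run the grip may slacken for a moment while it holds something.
It also fails if it takes over 210 s, if anything falls off the work surface, if the arm or the gripper's body presses on something with over 40 N, if the wrist force passes 120 N, or if a joint passes its speed limit or range.

## Working session

There is one attempt and no reset: what is moved stays moved. The work goes in short steps, Python scripts to look and compute and a tool call to move; the robot and the scene stay as the last step left them, time stands still between calls to the robot, and variables do not carry over. Pictures are saved under pics/ and viewed, and the job is handed in when it is done.

Besides the shell and the picture viewer there is one more tool, called after ">>>" as name(argument=value, ...) on one line, values as JSON. step_arm: Moves the arm, as the interface text tells. Its arguments: {"type":"object","properties":{"moves":{"type":"array","items":{"type":"array","items":{"type":"number"}}},"grip_force":{"type":"number"}},"required":["moves"]}

```bash
ls; mkdir -p pics; cat > h.py <<'E'
import numpy as np, cv2
from station import *
from scipy.spatial.transform import Rotation as R
def shot(name,fn):
    s=snapshot(name); cv2.imwrite('pics/'+fn+'.png',s['frame'][:,:,::-1]); np.savez('pics/'+fn+'.npz',**{k:np.array(v) for k,v in s.items()}); return s
def load(fn): return dict(np.load('pics/'+fn+'.npz'))
def cam(s):
    f=200/np.tan(np.radians(float(s['vfov']))/2); return f,float(s['cx']),float(s['cy']),np.array(s['xyz']),R.from_quat(s['orientation']).as_matrix()
def ray(s,u,v):
    f,cx,cy,o,M=cam(s); return o,M@np.array([(u-cx)/f,(v-cy)/f,1.])
def onz(s,u,v,z):
    o,d=ray(s,u,v); return o+d*(z-o[2])/d[2]
def depthpt(s,u,v):
    o,d=ray(s,u,v); return o+d*float(s['z_map'][int(v),int(u)])
def proj(s,p):
    f,cx,cy,o,M=cam(s); c=M.T@(np.array(p)-o); return np.array([cx+f*c[0]/c[2],cy+f*c[1]/c[2]])
def cloud(s):
    f,cx,cy,o,M=cam(s); z=s['z_map']; v,u=np.mgrid[0:z.shape[0],0:z.shape[1]]
    c=np.stack([(u-cx)/f*z,(v-cy)/f*z,z],-1); return c@M.T+o
def tri(s1,p1,s2,p2):
    o1,d1=ray(s1,*p1);o2,d2=ray(s2,*p2)
    A=np.stack([d1,-d2],1); t=np.linalg.lstsq(A,o2-o1,rcond=None)[0]
    a=o1+d1*t[0];b=o2+d2*t[1]; return (a+b)/2,np.linalg.norm(a-b)
E
python3 - <<'E'
from h import *
print(sense())
for n in('scene','top','wrist'):
    s=shot(n,n+'0'); print(n,s['vfov'],s['cx'],s['cy'],s['xyz'],s['orientation'])
E
```

```text
pics
{'t': 0.0, 'q': array([ 9.46505614e-01,  5.28481323e-01,  1.43390408e+00,  3.25354062e-05,
        1.18141351e+00, -1.78505442e-01]), 'qd': array([-0.00048377, -0.00172765,  0.00238958,  0.00078515,  0.00130614,
        0.00147193]), 'tau': array([-2.08781094e-04, -4.42347980e+01, -1.78025866e+01, -2.05557212e-04,
        8.34313949e-03,  5.13712635e-06]), 'tcp_pos': array([0.26904461, 0.5633753 , 0.24932371]), 'tool_rot': array([ 0.5984412 ,  0.3763741 , -0.37782852, -0.59787647]), 'force': array([-0.8380288 ,  0.50030957,  0.31480222]), 'ft_torque': array([-0.02771614,  0.01566686, -0.05778296]), 'finger_gap': 1.0005292062998443}
scene 49.97819145207942 309.8705424303522 205.81820863541373 [1.38106284 0.73532631 1.23736023] [ 0.36853729  0.85312748 -0.33880471 -0.14685075]
top 45.39391950093884 316.7013419837201 201.08429347216585 [ 0.47067881 -0.022843    1.58474764] [-0.69901879  0.71436492 -0.01899872  0.02635406]
wrist 64.05230740005692 321.2781630134262 199.50305994436118 [0.2010177  0.59636433 0.37229233] [0.83659958 0.52744104 0.07859345 0.12541996]
```

View pics/scene0.png

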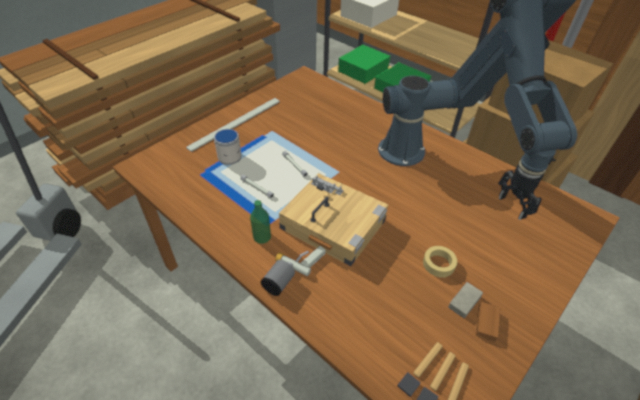

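View pics/top0.png

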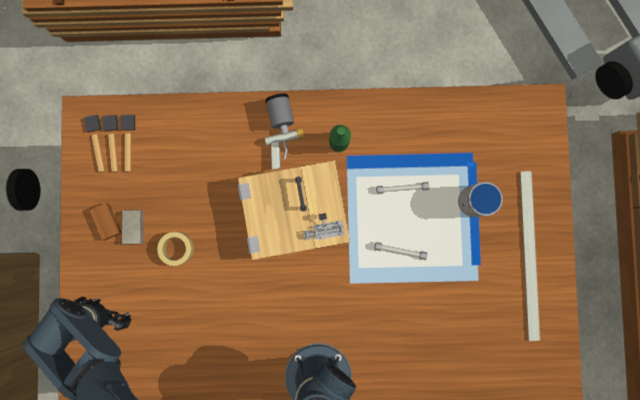

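View pics/wrist0.png

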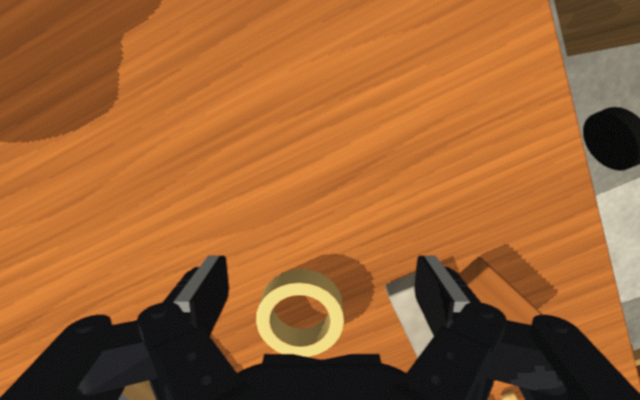

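```bash
python3 - <<'E'
from h import *
s=load('top0'); P=cloud(s)
z=P[...,2]
m=(abs(z-.088)<.012)&(s['z_map']>0)
m[:, :200]=0; m[:,400:]=0; m[:150]=0;m[300:]=0
n,l,st,c=cv2.connectedComponentsWithStats(m.astype(np.uint8)); i=1+np.argmax(st[1:,4]); print(st[i])
pts=P[l==i][:,:2].astype(np.float32); print(np.median(z[l==i]))
r=cv2.minAreaRect(pts); print(r, cv2.boxPoints(r))
im=cv2.resize(s['frame'][140:280,220:480][:,:,::-1],None,fx=3,fy=3,interpolation=cv2.INTER_CUBIC); cv2.imwrite('pics/t0z.png',im)
s=load('scene0'); im=cv2.resize(s['frame'][110:300,190:400][:,:,::-1],None,fx=3,fy=3,interpolation=cv2.INTER_CUBIC); cv2.imwrite('pics/s0z.png',im)
E
```

```text
[ 237  161  113   99 7782]
0.08861909107970156
((0.5412231683731079, 0.06943593174219131), (0.2608778774738312, 0.3166721761226654), 9.130069732666016) [[ 0.3873126   0.20506844]
 [ 0.43756098 -0.10759171]
 [ 0.69513375 -0.06619658]
 [ 0.64488536  0.24646357]]
```

View pics/t0z.png

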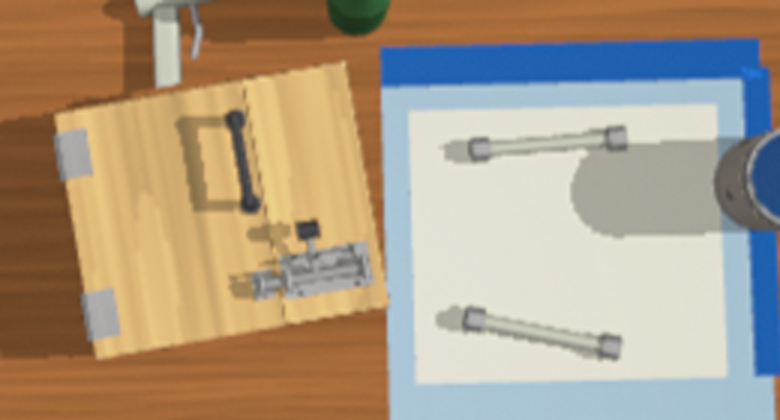

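View pics/s0z.png

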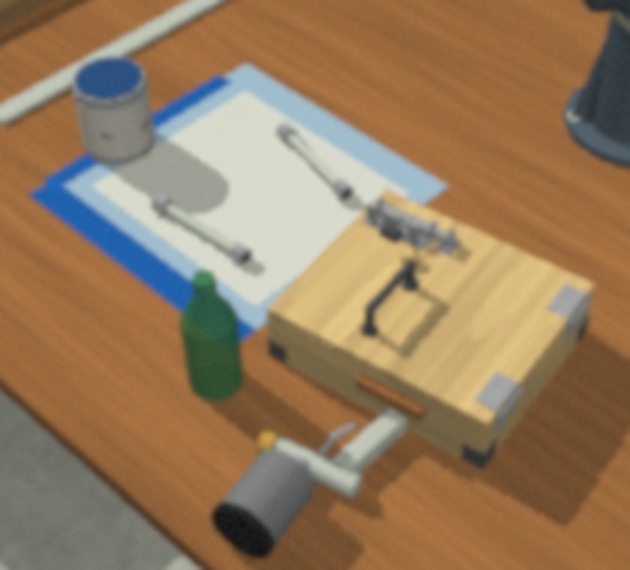

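```bash
cat >> h.py <<'E'
def T():
    s=sense(); return s,np.array(s['tcp_pos']),R.from_quat(s['tool_rot'])
def to(pos,rot):
    """print row to reach world pos, rot (Rotation)"""
    s,p,r=T(); rel=(r.inv()*rot).as_rotvec(); d=r.inv().apply(np.array(pos)-p)*100
    print('row',np.round(rel,3).tolist(),np.round(d,2).tolist(),'rows~',max(np.linalg.norm(d)/6.25,np.degrees(np.linalg.norm(rel))/10.7).round(1))
def down(xdir):
    """tool y down, tool x along horizontal dir"""
    x=np.array([xdir[0],xdir[1],0.]);x/=np.linalg.norm(x);y=np.array([0,0,-1.]); return R.from_matrix(np.stack([x,y,np.cross(x,y)],1))
def st():
    s,p,r=T(); print('t%.2f'%s['t'],'p',p.round(4),'q',np.round(s['q'],2),'F',np.round(s['force'],1),'gap %.3f'%s['finger_gap']); print('R',r.as_matrix().round(3).tolist())
E
python3 - <<'E'
from h import *
st()
s,p,r=T(); c=load('wrist0'); f,cx,cy,o,M=cam(c)
print('cam in tool',r.inv().apply(o-p),(r.as_matrix().T@M).round(3))
C=np.array([.541,.069]); yw=np.radians(9.13); cx_=np.array([np.cos(yw),np.sin(yw)]);cy_=np.array([-np.sin(yw),np.cos(yw)])
for sg in(1,-1):
    to([.50,.0,.33],down(sg*cy_))
E
```

```text
t0.15 p [0.2692 0.5635 0.2496] q [ 0.95  0.53  1.43 -0.    1.18 -0.18] F [-0.8 -0.8  0.1] gap 1.002
R [[0.431, -0.001, -0.902], [0.902, -0.001, 0.431], [-0.002, -1.0, 0.0]]
cam in tool [ 6.57435950e-05 -1.22708970e-01  7.56943357e-02] [[ 1.    -0.     0.001]
 [-0.001 -0.293  0.956]
 [-0.    -0.956 -0.293]]
row [-0.001, -0.605, -0.001] [-40.91, -7.99, -45.12] rows~ 9.8
row [0.002, 2.536, -0.001] [-40.91, -7.99, -45.12] rows~ 13.6
```

```bash
python3 - <<'E'
from h import *
yw=np.radians(9.13);cy_=np.array([-np.sin(yw),np.cos(yw)])
to([.52,-.02,.38],down(cy_))
E
```

```text
row [-0.001, -0.605, -0.001] [-41.86, -12.99, -47.79] rows~ 10.4
```

>>> step_arm(moves=[[0,-0.1,0,0,-6,0,-1],[0,-0.605,0,-41.9,-13,-47.8,-1],[0,-0.605,0,-41.9,-13,-47.8,-1],[0,-0.605,0,-41.9,-13,-47.8,-1],[0,-0.605,0,-41.9,-13,-47.8,-1],[0,-0.605,0,-41.9,-13,-47.8,-1],[0,-0.605,0,-41.9,-13,-47.8,-1],[0,-0.605,0,-41.9,-13,-47.8,-1],[0,-0.605,0,-41.9,-13,-47.8,-1],[0,-0.605,0,-41.9,-13,-47.8,-1],[0,-0.605,0,-41.9,-13,-47.8,-1],[0,-0.605,0,-41.9,-13,-47.8,-1]])

```text
t: 1.65
tcp_pos: [0.5212, -0.0239, 0.3801]
tool_rot: [-0.46, -0.537, 0.538, 0.459]
force: [0.3, 0.6, 0.2]
finger_gap: 1.001
```

```bash
python3 - <<'E'
from h import *
st(); s=shot('wrist','w1'); cv2.imwrite('pics/w1b.png',cv2.resize(s['frame'][:,:,::-1],(800,500)))
E
```

```text
t1.65 p [ 0.5212 -0.0239  0.3801] q [-0.26  0.25  1.51 -0.    1.38 -1.98] F [0.3 0.6 0.2] gap 1.001
R [[-0.154, -0.0, -0.988], [0.988, -0.002, -0.154], [-0.002, -1.0, 0.001]]
```

View pics/w1.png

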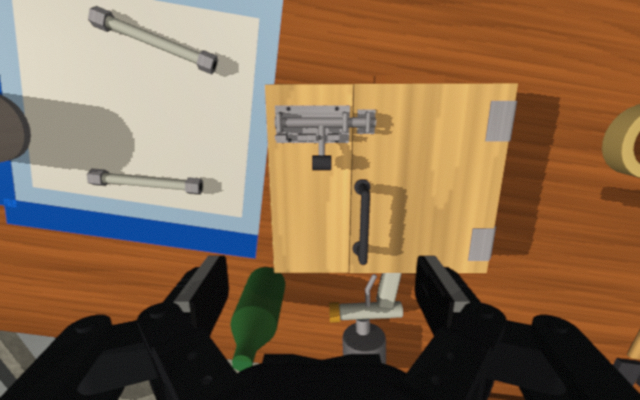

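```bash
python3 - <<'E'
from h import *
s=load('w1'); P=cloud(s); z=P[...,2]; ok=s['z_map']>0
m=ok&(abs(z-.088)<.006)
n,l,stt,c=cv2.connectedComponentsWithStats(m.astype(np.uint8)); i=1+np.argmax(stt[1:,4])
print(stt[i], np.median(z[l==i]))
r=cv2.minAreaRect(P[l==i][:,:2].astype(np.float32)); print(r)
cs=[]
for (u,v) in [(267,84),(517,83),(487,273),(273,273)]: print((u,v),onz(s,u,v,.088).round(4))
yw=np.radians(9.13);C=np.array(r[0])
def ch(p): d=p[...,:2]-C; return np.stack([d[...,0]*np.cos(yw)+d[...,1]*np.sin(yw),-d[...,0]*np.sin(yw)+d[...,1]*np.cos(yw),p[...,2]],-1)
Q=ch(P)
# high stuff over chest
for name,(u0,u1,v0,v1),lo in [('bolt',(270,385,95,180),.095),('bar',(345,385,175,270),.115)]:
    sub=Q[v0:v1,u0:u1].reshape(-1,3); sub=sub[sub[:,2]>lo]; print(name,len(sub),sub.min(0).round(4),sub.max(0).round(4),np.median(sub,0).round(4))
# dark grip
fr=s['frame'].astype(int).sum(2); g=np.zeros_like(m); g[150:180,305:340]=1; g&=(fr<180)
v,u=np.nonzero(g); print('grip px',u.min(),u.max(),v.min(),v.max(),np.median(Q[g],0),Q[g].min(0),Q[g].max(0))
cv2.imwrite('pics/w1z.png',cv2.resize(s['frame'][70:290,255:530][:,:,::-1],None,fx=2.8,fy=2.7,interpolation=cv2.INTER_CUBIC))
E
```

```text
[  265    84   253   189 40593] 0.08750008818983585
((0.5412626266479492, 0.06841637939214706), (0.26005229353904724, 0.31580623984336853), 8.849684715270996)
(267, 84) [ 0.4367 -0.1039  0.088 ]
(517, 83) [0.3885 0.1974 0.088 ]
(487, 273) [0.6458 0.2406 0.088 ]
(273, 273) [ 0.6942 -0.0679  0.088 ]
bolt 1953 [-0.1098 -0.1439  0.0958] [-0.0291 -0.0216  0.503 ] [-0.0822 -0.0867  0.1069]
bar 734 [-0.1098 -0.0866  0.1158] [ 0.0927 -0.0275  0.503 ] [ 0.0377 -0.0345  0.1303]
grip px 313 330 156 169 [-0.04077732 -0.08783407  0.12463036] [-0.04742722 -0.09753023  0.1189129 ] [-0.03148874 -0.07702493  0.1275169 ]
```

View pics/w1z.png

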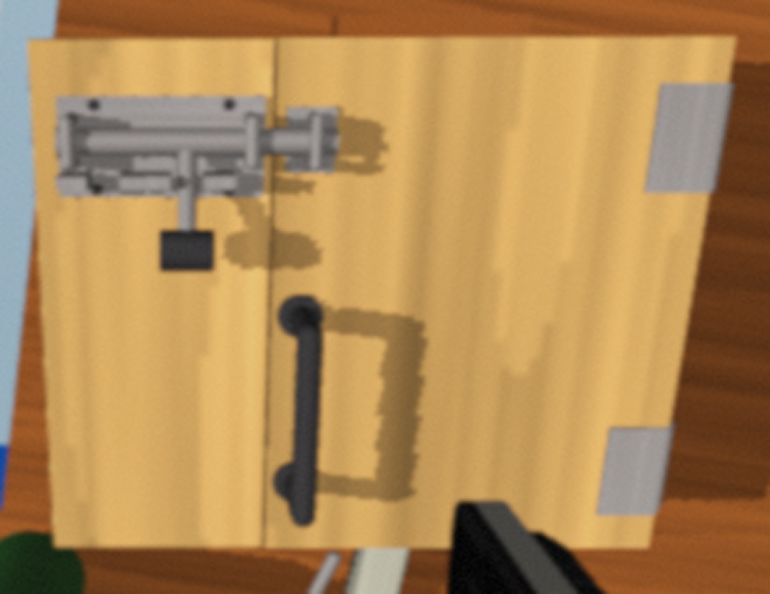

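```bash
cat >> h.py <<'E'
C=np.array([.5413,.067]); YW=np.radians(9.0)
EX=np.array([np.cos(YW),np.sin(YW),0]);EY=np.array([-np.sin(YW),np.cos(YW),0])
def wc(x,y,z): return np.array([C[0],C[1],0])+x*EX+y*EY+np.array([0,0,z])
def chf(p):
    d=np.asarray(p)-np.array([C[0],C[1],0]); return np.stack([d@EX,d@EY,d[...,2]],-1)
D=down(EY)
E
python3 - <<'E'
from h import *
to(wc(-.039,-.087,.20),D)
E
```

```text
row [-0.0, -0.002, -0.003] [0.06, 18.01, 0.51] rows~ 2.9
```

>>> step_arm(moves=[[0,0,0,0.06,6,0.5,-0.4],[0,0,0,0.06,12,0.5,-0.4],[0,0,0,0.06,18,0.5,-0.4],[0,0,0,0.06,18,0.5,-0.4]])

```text
t: 2.2
tcp_pos: [0.5123, -0.0227, 0.1962]
tool_rot: [-0.456, -0.535, 0.54, 0.463]
force: [0.1, 0.4, 0.1]
finger_gap: 0.702
```

```bash
python3 - <<'E'
from h import *
st(); s=shot('wrist','w2'); 
E
```

```text
t2.20 p [ 0.5123 -0.0227  0.1962] q [-0.26  0.46  1.76 -0.    0.93 -1.99] F [0.1 0.4 0.1] gap 0.702
R [[-0.156, -0.012, -0.988], [0.988, 0.001, -0.156], [0.003, -1.0, 0.012]]
```

View pics/w2.png

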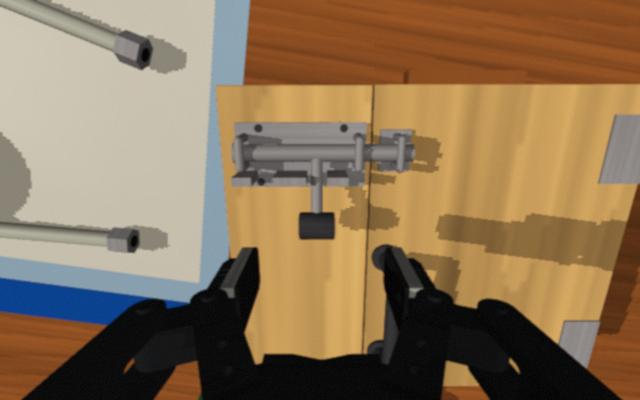

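```bash
python3 - <<'E'
from h import *
s=load('w2');s1=load('w1'); 
def dark(s,box):
    u0,u1,v0,v1=box; m=s['frame'][v0:v1,u0:u1].astype(int).sum(2)<190
    n,l,st_,c=cv2.connectedComponentsWithStats(m.astype(np.uint8)); i=1+np.argmax(st_[1:,4]); x,y,w,h,a=st_[i]; return u0+x+(w-1)/2,v0+y+(h-1)/2,w,h
a=dark(s,(295,340,208,243)); b=dark(s1,(305,338,150,178)); print(a,b)
p,e=tri(s,a[:2],s1,b[:2]); print(p,e,chf(p))
Q=chf(cloud(s)); m=(s['frame'].astype(int).sum(2)<190); m[:208]=0;m[243:]=0;m[:,:295]=0;m[:,340:]=0
print(Q[m].min(0),Q[m].max(0),np.median(Q[m],0))
# rod
sub=Q[145:160,260:350].reshape(-1,3); t=sub[sub[:,2]>.100]; print('rod',np.median(t,0),np.percentile(t[:,2],98)); tt=t[t[:,2]>.1045]; print(np.median(tt,0))
print('tcp px',proj(s,sense()['tcp_pos']))
E
```

```text
(np.float64(316.5), np.float64(225.0), np.int32(34), np.int32(27)) (np.float64(321.5), np.float64(162.5), np.int32(18), np.int32(14))
[ 0.5174872  -0.02397874  0.11386914] 0.00036045132462700466 [-0.03775183 -0.08613349  0.11386914]
[-0.11657928 -0.09726112  0.11609644] [-0.03075607 -0.07521222  0.3198819 ] [-0.04178831 -0.08587733  0.12449662]
rod [-0.08671967 -0.0939474   0.10459376] 0.10630016455083935
[-0.08595738 -0.092556    0.10515942]
tcp px [316.5269962  290.90014546]
```

```bash
python3 - <<'E'
from h import *
to(wc(-.039,-.0865,.119),D)
E
```

```text
row [-0.005, -0.001, -0.001] [-0.11, 8.01, -0.15] rows~ 1.3
```

>>> step_arm(moves=[[-0.005,0,0,-0.1,3,-0.15,-0.4],[-0.005,0,0,-0.1,6,-0.15,-0.4],[-0.005,0,0,-0.1,8,-0.15,-0.4],[-0.005,0,0,-0.1,8,-0.15,-0.4],[-0.005,0,0,-0.1,8,-0.15,1],[-0.005,0,0,-0.1,8,-0.15,1],[-0.005,0,0,-0.1,8,-0.15,1],[-0.005,0,0,-0.1,8,-0.15,1]], grip_force=40)

```text
t: 3.25
tcp_pos: [0.5177, -0.0249, 0.1209]
tool_rot: [0.461, 0.538, -0.537, -0.458]
force: [-1.4, -1.4, 6.7]
finger_gap: 0.272
```

```bash
python3 - <<'E'
from h import *
st(); s,p,r=T(); print(chf(p)); s=shot('wrist','w3'); 
# arc waypoints
for th in (0,.3,.6,.9,1.2):
    a=np.radians(20)+th; q=wc(-.086+.05*np.cos(a),chf(p)[1],.100+.05*np.sin(a)); to(q,D)
E
```

```text
t3.25 p [ 0.5177 -0.0249  0.1209] q [-0.26  0.58  1.81 -0.    0.74 -1.99] F [-1.4 -1.4  6.7] gap 0.272
R [[-0.156, 0.004, -0.988], [0.988, -0.002, -0.156], [-0.002, -1.0, -0.004]]
[-0.03768837 -0.08711418  0.12086286]
row [0.004, -0.001, -0.002] [-0.0, 0.37, 0.13] rows~ 0.1
row [0.004, -0.001, -0.002] [-0.01, -0.94, 0.84] rows~ 0.2
row [0.004, -0.001, -0.002] [-0.01, -1.99, 1.91] rows~ 0.4
row [0.004, -0.001, -0.002] [-0.01, -2.67, 3.24] rows~ 0.7
row [0.004, -0.001, -0.002] [-0.01, -2.93, 4.71] rows~ 0.9
```

View pics/w3.png

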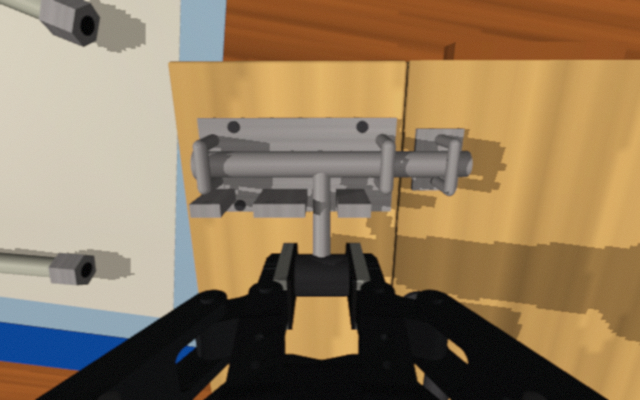

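>>> step_arm(moves=[[0.004,0,0,0,-0.7,0.35,1],[0.004,0,0,0,-1.3,0.7,1],[0.004,0,0,0,-1.85,1.2,1],[0.004,0,0,0,-2.36,1.78,1],[0.004,0,0,0,-2.75,2.4,1],[0.004,0,0,0,-3.04,3.11,1],[0.004,0,0,0,-3.22,3.85,1],[0.004,0,0,0,-3.22,3.85,1]])

```text
t: 4.3
tcp_pos: [0.4805, -0.031, 0.154]
tool_rot: [0.461, 0.537, -0.537, -0.458]
force: [4.1, 2.3, -3.3]
finger_gap: 0.269
```

```bash
python3 - <<'E'
from h import *
st(); s,p,r=T(); print(chf(p)); s=shot('wrist','w4'); 
E
```

```text
t4.30 p [ 0.4805 -0.031   0.154 ] q [-0.3   0.49  1.88 -0.    0.76 -2.02] F [ 4.1  2.3 -3.3] gap 0.269
R [[-0.155, 0.004, -0.988], [0.988, -0.003, -0.155], [-0.003, -1.0, -0.003]]
[-0.07534994 -0.08728361  0.15400525]
```

View pics/w4.png

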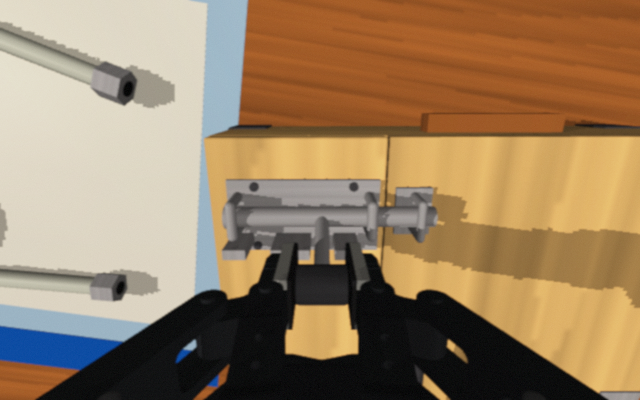

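>>> step_arm(moves=[[0,0,0,-0.6,0,0,1],[0,0,0,-1.2,0,0,1],[0,0,0,-1.8,0,0,1],[0,0,0,-2.4,0,0,1],[0,0,0,-3.0,0,0,1],[0,0,0,-3.6,0,0,1],[0,0,0,-3.6,0,0,1],[0,0,0,-3.6,0,0,1]])

```text
t: 5.35
tcp_pos: [0.4861, -0.0666, 0.1541]
tool_rot: [0.461, 0.537, -0.537, -0.458]
force: [4.1, 2.3, -6.0]
finger_gap: 0.266
```

```bash
python3 - <<'E'
from h import *
st(); s,p,r=T(); print(chf(p)); s=shot('wrist','w5'); 
E
```

```text
t5.35 p [ 0.4861 -0.0666  0.1541] q [-0.36  0.5   1.86 -0.    0.78 -2.09] F [ 4.1  2.3 -6. ] gap 0.266
R [[-0.155, 0.003, -0.988], [0.988, -0.002, -0.155], [-0.003, -1.0, -0.003]]
[-0.07536475 -0.12328154  0.15406905]
```

View pics/w5.png

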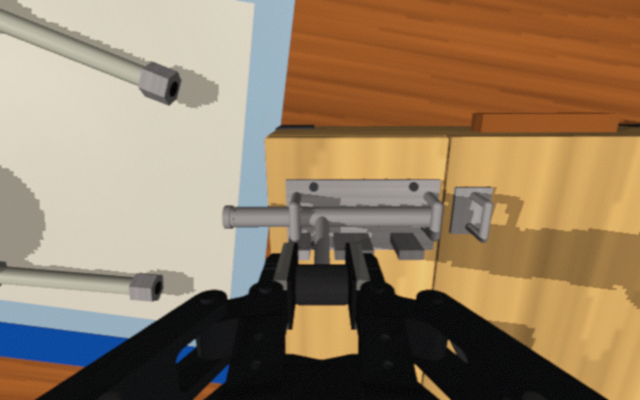

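>>> step_arm(moves=[[0,0,0,0,0.2,-0.75,1],[0,0,0,0,0.5,-1.45,1],[0,0,0,0,0.87,-2.07,1],[0,0,0,0,1.37,-2.65,1],[0,0,0,0,1.9,-3.15,1],[0,0,0,0,2.5,-3.5,1],[0,0,0,0,2.9,-3.7,1],[0,0,0,0,2.9,-3.7,-0.4],[0,0,0,0,2.9,-3.7,-0.4],[0,0,0,0,2.9,-3.7,-0.4],[0,0,0,0,2.9,-3.7,-0.4]])

```text
t: 6.78
tcp_pos: [0.5226, -0.061, 0.1251]
tool_rot: [0.461, 0.537, -0.537, -0.458]
force: [0.2, 0.0, -0.3]
finger_gap: 0.705
```

```bash
python3 - <<'E'
from h import *
st(); s,p,r=T(); print(chf(p)); s=shot('wrist','w6'); 
w=load('w1'); Q=chf(cloud(w)); sub=Q[185:262,345:385]; m=sub[...,2]>.118; t=sub[m]; t=t[t[:,2]<.14]; print(np.percentile(t,[2,50,98],axis=0))
to(wc(.045,-.031,.23),D)
E
```

```text
t6.78 p [ 0.5226 -0.061   0.1251] q [-0.33  0.58  1.79 -0.    0.76 -2.05] F [ 0.2  0.  -0.3] gap 0.705
R [[-0.155, 0.003, -0.988], [0.988, -0.002, -0.155], [-0.003, -1.0, -0.002]]
[-0.03847596 -0.12348452  0.12513516]
[[-0.00539084 -0.03786197  0.12244465]
 [ 0.03775081 -0.03289582  0.13032705]
 [ 0.08687727 -0.02654752  0.13268915]]
row [0.003, -0.002, -0.003] [9.23, -10.49, -8.35] rows~ 2.6
```

View pics/w6.png

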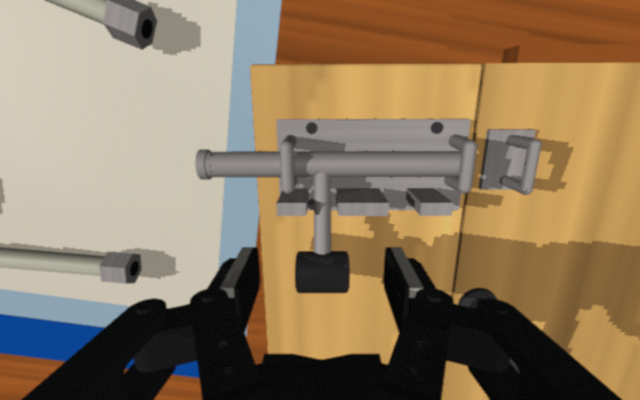

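>>> step_arm(moves=[[0,0,0,0,-5,0,-0.4],[0,0,0,0,-10.5,0,-0.4],[0,0,0,4.6,-10.5,-4.2,-0.4],[0,0,0,9.2,-10.5,-8.3,-0.4],[0.003,0,-0.003,9.2,-10.5,-8.3,-0.4],[0.003,0,-0.003,9.2,-10.5,-8.3,-0.4]])

```text
t: 7.58
tcp_pos: [0.5894, 0.043, 0.2296]
tool_rot: [-0.459, -0.537, 0.538, 0.46]
force: [0.3, -0.9, -0.3]
finger_gap: 0.702
```

```bash
python3 - <<'E'
from h import *
st(); s,p,r=T(); print(chf(p)); s=shot('wrist','w7'); 
Q=chf(cloud(s)); m=(Q[...,2]>.118)&(Q[...,2]<.14)&(abs(Q[...,0]-.045)<.03)&(abs(Q[...,1]+.032)<.02)
print(m.sum(),np.percentile(Q[m],[2,50,98],axis=0))
to(wc(.043,-.031,.126),D)
E
```

```text
t7.58 p [0.5894 0.043  0.2296] q [-0.12  0.51  1.54 -0.    1.1  -1.84] F [ 0.3 -0.9 -0.3] gap 0.702
R [[-0.156, -0.002, -0.988], [0.988, -0.0, -0.156], [0.0, -1.0, 0.002]]
[ 0.0437131  -0.03122716  0.22955281]
1220 [[ 0.01593205 -0.03786323  0.1261741 ]
 [ 0.04248547 -0.03206866  0.1304221 ]
 [ 0.07358585 -0.02678211  0.13229371]]
row [-0.002, -0.002, 0.0] [0.08, 10.36, 0.02] rows~ 1.7
```

View pics/w7.png

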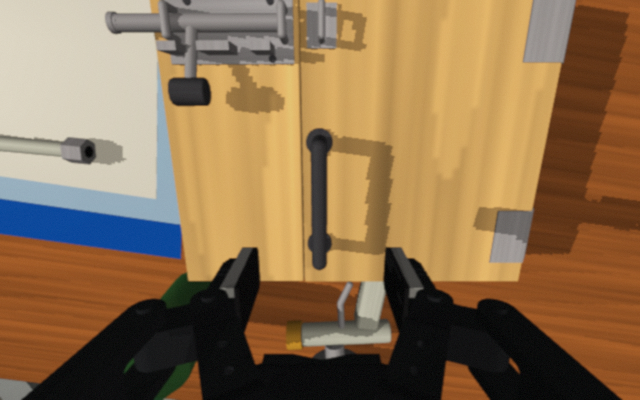

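>>> step_arm(moves=[[0,0,0,-0.1,5,0,-0.4],[0,0,0,-0.1,10.3,0,-0.4],[0,0,0,-0.1,10.3,0,-0.4],[0,0,0,-0.1,10.3,0,1],[0,0,0,-0.1,10.3,0,1],[0,0,0,-0.1,10.3,0,1],[0,0,0,-0.1,10.3,0,1],[0,0,0,-0.1,10.3,0,1]], grip_force=30)

```text
t: 8.62
tcp_pos: [0.5904, 0.0412, 0.1289]
tool_rot: [0.46, 0.537, -0.537, -0.459]
force: [-1.1, -0.2, 7.0]
finger_gap: 0.124
```

```bash
python3 - <<'E'
from h import *
st(); s,p,r=T(); print(chf(p))
p0=chf(p)
def bar(th): 
    a=np.array([-np.cos(th),np.sin(th)]);n=np.array([np.sin(th),np.cos(th)]); return .186*a+.048*n
b0=bar(0)
for th in np.arange(.1,1.86,.1).tolist()+[1.83]:
    d=bar(th)-b0; print(round(th,2),'x %.2f y %.2f'%(d[0]*100,-d[1]*100), chf(p)+[0,d[0],d[1]])
E
```

```text
t8.62 p [0.5904 0.0412 0.1289] q [-0.12  0.64  1.62 -0.    0.88 -1.84] F [-1.1 -0.2  7. ] gap 0.124
R [[-0.155, 0.002, -0.988], [0.988, -0.001, -0.155], [-0.001, -1.0, -0.002]]
[ 0.04448186 -0.03313318  0.12889496]
0.1 x 0.57 y -1.83 [ 0.04448186 -0.02741195  0.14722417]
0.2 x 1.32 y -3.60 [ 0.04448186 -0.01988944  0.16489065]
0.3 x 2.25 y -5.28 [ 0.04448186 -0.0106408   0.18171787]
0.4 x 3.34 y -6.86 [0.04448186 0.00024155 0.1975377 ]
0.5 x 4.58 y -8.33 [0.04448186 0.01264889 0.21219207]
0.6 x 5.96 y -9.66 [0.04448186 0.02645723 0.22553457]
0.7 x 7.47 y -10.85 [0.04448186 0.04152862 0.23743187]
0.8 x 9.08 y -11.89 [0.04448186 0.05771246 0.24776511]
0.9 x 10.80 y -12.75 [0.04448186 0.07484706 0.25643104]
1.0 x 12.59 y -13.44 [0.04448186 0.0927612  0.26334307]
1.1 x 14.44 y -13.95 [0.04448186 0.11127589 0.26843214]
1.2 x 16.33 y -14.28 [0.04448186 0.13020615 0.2716474 ]
1.3 x 18.25 y -14.41 [0.04448186 0.14936283 0.27295672]
1.4 x 20.17 y -14.35 [0.04448186 0.16855452 0.27234703]
1.5 x 22.07 y -14.09 [0.04448186 0.18758946 0.26982441]
1.6 x 23.94 y -13.65 [0.04448186 0.20627746 0.26541407]
1.7 x 25.76 y -13.03 [0.04448186 0.22443181 0.25916008]
1.8 x 27.50 y -12.22 [0.04448186 0.24187109 0.25112491]
1.83 x 28.01 y -11.95 [0.04448186 0.24693718 0.24837859]
```

>>> step_arm(moves=[[0,0,0,0.2,-0.9,0,1],[0,0,0.03,0.57,-1.83,0,1],[0,0,0.06,1.32,-3.6,0,1],[0,0,0.09,2.25,-5.28,0,1],[0,0,0.12,3.34,-6.86,0,1],[0,0,0.15,4.58,-8.33,0,1],[0,0,0.18,5.96,-9.66,0,1],[0,0,0.21,7.47,-10.85,0,1],[0,0,0.24,9.08,-11.89,0,1],[0,0,0.27,10.8,-12.75,0,1],[0,0,0.3,12.59,-13.44,0,1],[0,0,0.3,12.59,-13.44,0,1]])

```text
t: 10.12
tcp_pos: [0.5706, 0.1655, 0.2661]
tool_rot: [-0.537, -0.462, 0.601, 0.371]
force: [-1.3, -5.5, 6.0]
finger_gap: 0.121
```

```bash
python3 - <<'E'
from h import *
st(); s,p,r=T(); print(chf(p)); shot('scene','s1')
b=np.array([.04448,-.03313,.1289])
rr=r
for th in (1.0,1.1,1.2,1.3,1.4,1.5,1.6,1.7,1.8,1.83):
    a=np.array([-np.cos(th),np.sin(th)]);n=np.array([np.sin(th),np.cos(th)]); d=.186*a+.048*n-np.array([-.186,.048]); 
    q=b+[0,d[0],d[1]]; to(wc(*q),D*R.from_rotvec([0,0,.3*th+ (th-1)*.25]))
E
```

```text
t10.12 p [0.5706 0.1655 0.2661] q [ 0.24  0.5   1.47 -0.33  1.21 -1.37] F [-1.3 -5.5  6. ] gap 0.121
R [[-0.149, 0.05, -0.988], [0.942, -0.297, -0.157], [-0.301, -0.953, -0.003]]
[0.04436366 0.09270774 0.26611098]
row [0.003, -0.001, -0.006] [0.14, 0.22, -0.01] rows~ 0.0
row [0.003, -0.001, 0.049] [1.75, -0.82, -0.01] rows~ 0.3
row [0.003, -0.001, 0.104] [3.46, -1.7, -0.01] rows~ 0.6
row [0.003, -0.001, 0.159] [5.24, -2.4, -0.01] rows~ 0.9
row [0.003, -0.001, 0.214] [7.09, -2.92, -0.01] rows~ 1.2
row [0.003, -0.001, 0.269] [8.98, -3.25, -0.01] rows~ 1.5
row [0.003, -0.001, 0.324] [10.9, -3.39, -0.01] rows~ 1.8
row [0.003, -0.001, 0.379] [12.82, -3.35, -0.01] rows~ 2.1
row [0.003, -0.001, 0.434] [14.72, -3.1, -0.01] rows~ 2.4
row [0.003, -0.001, 0.45] [15.29, -3.0, -0.01] rows~ 2.5
```

View pics/s1.png

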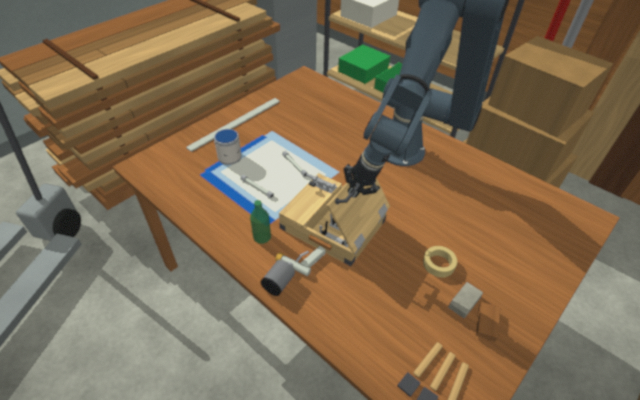

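Lid is coming up (at ~1.0 rad). Continue the arc to 1.8.

>>> step_arm(moves=[[0,0,0.05,1.75,-0.82,0,1],[0,0,0.1,3.46,-1.7,0,1],[0,0,0.16,5.24,-2.4,0,1],[0,0,0.21,7.09,-2.92,0,1],[0,0,0.27,8.98,-3.25,0,1],[0,0,0.32,10.9,-3.39,0,1],[0,0,0.38,12.82,-3.35,0,1],[0,0,0.42,14.0,-3.2,0,1],[0,0,0.43,14.72,-3.1,0,1],[0,0,0.43,14.72,-3.1,0,1]])

```text
t: 11.42
tcp_pos: [0.547, 0.3148, 0.2542]
tool_rot: [-0.624, -0.338, 0.665, 0.233]
force: [-1.9, 4.3, 8.4]
finger_gap: 0.123
```

```bash
python3 - <<'E'
from h import *
st(); s,p,r=T(); print(chf(p)); s=shot('wrist','w8'); shot('scene','s2')
E
```

```text
t11.43 p [0.547  0.3148 0.2542] q [ 0.61  0.73  1.23 -0.65  1.56 -0.98] F [-1.9  4.3  8.4] gap 0.123
R [[-0.113, 0.111, -0.987], [0.732, -0.663, -0.158], [-0.672, -0.741, -0.007]]
[0.04439697 0.24383223 0.25423198]
```

View pics/w8.png

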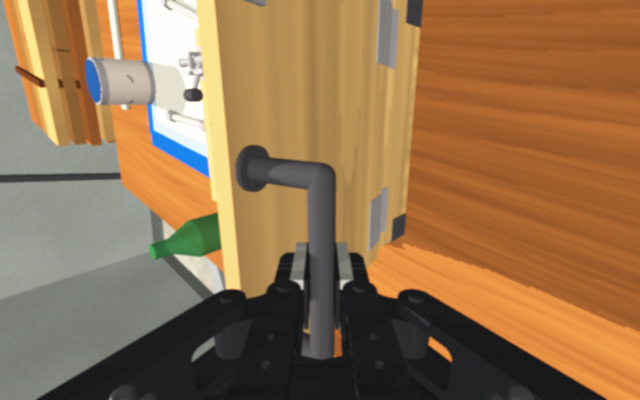

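View pics/s2.png

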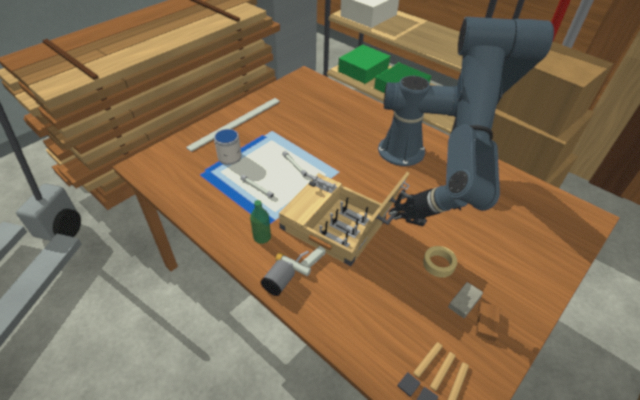

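>>> step_arm(moves=[[0,0,0,0.3,0,0,0.3],[0,0,0,0.5,0,0,0.3],[0,0,0,0.5,0,0,0.3],[0,0,0,0.5,-2,0,0.3],[0,0,0,0.5,-5,0,0.3],[0,0,0,0.5,-9,0,0.3],[0,0,0,0.5,-13,0,0.3],[0,0,0,0.5,-13,0,0.3]])

```text
t: 12.52
tcp_pos: [0.5325, 0.4059, 0.3496]
tool_rot: [-0.625, -0.34, 0.663, 0.234]
force: [0.3, -0.5, 0.1]
finger_gap: 0.35
```

```bash
python3 - <<'E'
from h import *
st(); s,p,r=T(); print(chf(p)); s=shot('wrist','w9')
t=shot('top','t1'); cv2.imwrite('pics/t1z.png',cv2.resize(t['frame'][130:290,200:500][:,:,::-1],None,fx=2.6,fy=2.6,interpolation=cv2.INTER_CUBIC))
E
```

```text
t12.53 p [0.5325 0.4059 0.3496] q [ 0.72  0.72  0.96 -0.63  1.83 -1.05] F [ 0.3 -0.5  0.1] gap 0.350
R [[-0.11, 0.115, -0.987], [0.735, -0.66, -0.159], [-0.669, -0.743, -0.012]]
[0.04433023 0.33614323 0.34961437]
```

View pics/w9.png

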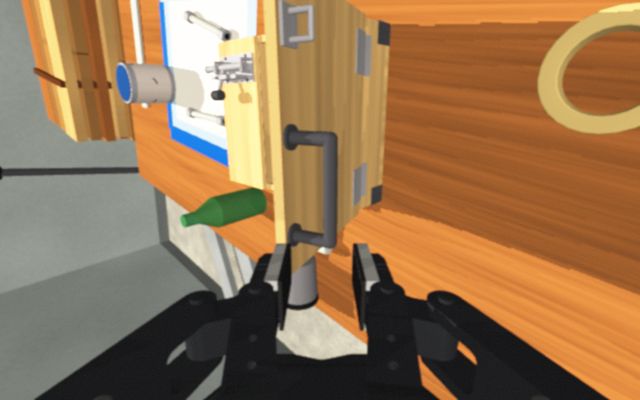

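View pics/t1z.png

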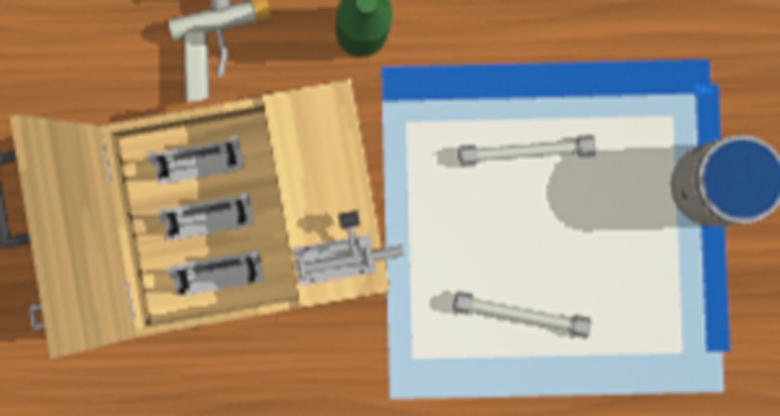

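```bash
python3 - <<'E'
from h import *
to(wc(.04,.25,.42),D); to(wc(.0,.03,.38),D)
E
```

```text
row [0.005, -0.001, -0.737] [-11.15, 0.18, 0.31] rows~ 3.9
row [0.005, -0.001, -0.737] [-24.76, 17.92, 4.35] rows~ 4.9
```

>>> step_arm(moves=[[0,0,-0.18,-3,-1,0,0.3],[0,0,-0.36,-6,-0.5,0,0.3],[0,0,-0.54,-9,0,0.2,0.3],[0,0,-0.737,-11.2,0.2,0.3,0.3],[0,0,-0.737,-16,6,2,0.3],[0,0,-0.737,-20,12,3,0.3],[0.005,0,-0.737,-24.8,17.9,4.3,0.3],[0.005,0,-0.737,-24.8,17.9,4.3,0.3],[0.005,0,-0.737,-24.8,17.9,4.3,0.3]])

```text
t: 13.75
tcp_pos: [0.5355, 0.0929, 0.3779]
tool_rot: [-0.46, -0.535, 0.537, 0.462]
force: [0.0, 0.5, 0.4]
finger_gap: 0.35
```

```bash
python3 - <<'E'
from h import *
st(); s,p,r=T(); print(chf(p)); s=shot('wrist','w10')
E
```

```text
t13.75 p [0.5355 0.0929 0.3779] q [-0.03  0.29  1.46 -0.    1.4  -1.75] F [0.  0.5 0.4] gap 0.350
R [[-0.149, -0.005, -0.989], [0.989, -0.001, -0.149], [0.0, -1.0, 0.005]]
[-0.0016442   0.02645515  0.37789208]
```

View pics/w10.png

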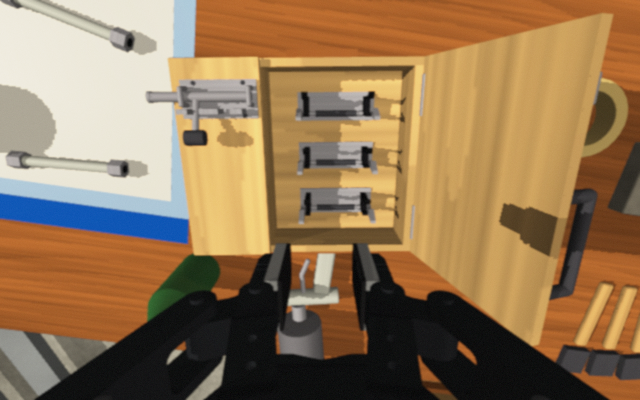

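```bash
python3 - <<'E'
from h import *
to(wc(.03,.03,.25),D)
s=load('w10'); cv2.imwrite('pics/w10z.png',cv2.resize(s['frame'][55:255,260:425][:,:,::-1],None,fx=3,fy=3,interpolation=cv2.INTER_CUBIC))
E
```

```text
row [-0.003, -0.006, 0.001] [0.2, 12.85, -3.14] rows~ 2.1
```

>>> step_arm(moves=[[0.005,0,0,0.2,4,-1,0.3],[0.005,0.008,0,0.4,8,-2,0.3],[0.005,0.008,0,0.4,12.8,-3.2,0.3],[0.005,0.008,0,0.4,12.8,-3.2,0.3]])

```text
t: 14.3
tcp_pos: [0.5638, 0.1044, 0.2463]
tool_rot: [-0.458, -0.53, 0.539, 0.468]
force: [-0.2, -0.6, 0.4]
finger_gap: 0.347
```

```bash
python3 - <<'E'
from h import *
st(); s,p,r=T(); print(chf(p)); s=shot('wrist','w11')
cv2.imwrite('pics/w11z.png',cv2.resize(s['frame'][0:230,190:440][:,:,::-1],None,fx=2.6,fy=2.6,interpolation=cv2.INTER_CUBIC))
E
```

```text
t14.30 p [0.5638 0.1044 0.2463] q [-0.01  0.47  1.56 -0.    1.13 -1.73] F [-0.2 -0.6  0.4] gap 0.347
R [[-0.144, -0.019, -0.989], [0.99, -0.0, -0.144], [0.003, -1.0, 0.019]]
[0.02803715 0.03343628 0.2463135 ]
```

View pics/w11z.png

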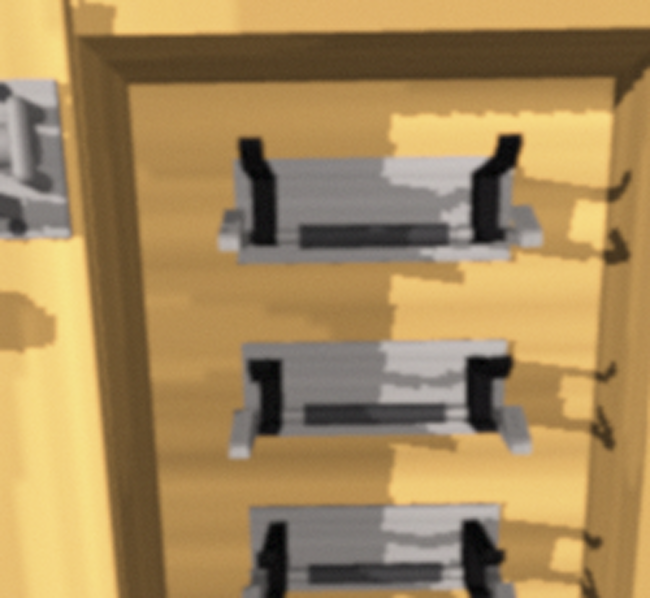

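```bash
python3 - <<'E'
from h import *
for fn in('w10','w11'):
    s=load(fn); Q=chf(cloud(s)); hsv=cv2.cvtColor(s['frame'],cv2.COLOR_RGB2HSV)
    inn=(Q[...,0]>-.115)&(Q[...,0]<.115)&(Q[...,1]>-.03)&(Q[...,1]<.14)&(Q[...,2]<.085)&(Q[...,2]>0)
    gray=inn&(hsv[...,1]<70)&(hsv[...,2]>85); blk=inn&(hsv[...,2]<60)
    print(fn,'floor z',np.median(Q[inn&(hsv[...,1]>100)][:,2]))
    for nm,m in(('gray',gray),('blk',blk)):
        n,l,stt,c=cv2.connectedComponentsWithStats(m.astype(np.uint8))
        for i in range(1,n):
            if stt[i,4]>30:
                q=Q[l==i]; print(nm,stt[i].tolist(),'min',np.percentile(q,3,axis=0).round(4),'max',np.percentile(q,97,axis=0).round(4),'med',np.median(q,0).round(4))
E
```

```text
w10 floor z 0.00934879419336565
gray [296, 92, 84, 29, 1575] min [-0.0913 -0.0037  0.0107] max [-0.0537  0.1012  0.0711] med [-0.0739  0.0509  0.0125]
gray [297, 142, 76, 33, 1335] min [-0.0196 -0.0045  0.0109] max [0.0184 0.0938 0.0659] med [-0.0046  0.0469  0.0125]
gray [369, 154, 9, 20, 99] min [0.0002 0.097  0.0116] max [0.0155 0.1036 0.0731] med [0.0075 0.1004 0.0602]
gray [299, 188, 72, 36, 1216] min [ 0.0522 -0.0042  0.0109] max [0.0902 0.0992 0.0658] med [0.0672 0.0456 0.0126]
gray [368, 208, 8, 15, 71] min [0.0738 0.097  0.0402] max [0.0866 0.1028 0.0739] med [0.0808 0.0991 0.064 ]
blk [302, 93, 7, 24, 129] min [-0.0888  0.0025  0.0342] max [-0.0609  0.0097  0.0739] med [-0.0754  0.0065  0.0362]
blk [363, 92, 11, 24, 149] min [-0.0882  0.0879  0.0225] max [-0.0607  0.0947  0.0731] med [-0.076   0.0905  0.0357]
blk [316, 111, 31, 5, 145] min [-0.0654  0.0217  0.0194] max [-0.0596  0.0623  0.0233] med [-0.0625  0.042   0.0214]
blk [303, 147, 7, 21, 119] min [-0.0178  0.0012  0.0204] max [0.0114 0.0099 0.0737] med [-0.0012  0.0064  0.0365]
blk [362, 147, 10, 20, 139] min [-0.01
[... 1429 characters left out ...]
.023 ] med [-0.0619  0.0409  0.0212]
blk [370, 137, 17, 29, 302] min [-0.0175  0.0878  0.0228] max [0.0108 0.0948 0.0734] med [-0.0033  0.0899  0.0358]
blk [286, 138, 13, 29, 263] min [-0.0177  0.0022  0.0314] max [0.0115 0.01   0.0737] med [-0.002   0.0067  0.0365]
blk [308, 156, 28, 7, 176] min [0.0057 0.0206 0.0193] max [0.0125 0.0469 0.0227] med [0.0089 0.0337 0.0212]
blk [289, 201, 12, 32, 268] min [0.0535 0.0011 0.02  ] max [0.0827 0.01   0.0739] med [0.0606 0.0065 0.0398]
blk [368, 200, 15, 31, 302] min [0.0538 0.0878 0.0205] max [0.0817 0.0954 0.0736] med [0.0643 0.0904 0.0367]
blk [309, 217, 30, 7, 147] min [0.0774 0.0212 0.0189] max [0.0835 0.049  0.023 ] med [0.0798 0.035  0.0214]
```

```bash
python3 - <<'E'
from h import *
for fn in('w10','w11'):
    s=load(fn); Q=chf(cloud(s)); hsv=cv2.cvtColor(s['frame'],cv2.COLOR_RGB2HSV)
    inn=(Q[...,0]>-.115)&(Q[...,0]<.115)&(Q[...,1]>-.03)&(Q[...,1]<.14)&(Q[...,2]<.085)&(Q[...,2]>0)
    blk=inn&(hsv[...,2]<70)
    for c in(-.072,0,.072):
        for y in(.006,.092):
            m=blk&(abs(Q[...,0]-c)<.03)&(abs(Q[...,1]-y)<.004); q=Q[m]
            fl=q[abs(q[:,2]-.0362)<.0012]; top=q[q[:,2]>.0715]; pl=q[(q[:,2]>.055)]
            print(fn,c,y,'floor x',fl[:,0].min().round(4),fl[:,0].max().round(4),'top x',top[:,0].min().round(4),top[:,0].max().round(4),len(top),'y',q[:,1].min().round(4),q[:,1].max().round(4))
            if fn=='w11':
                for zz in np.arange(.036,.076,.004):
                    k=q[abs(q[:,2]-zz)<.002]; 
                    if len(k): print('   z%.3f'%zz,(k[:,0].min()-c).round(4),(k[:,0].max()-c).round(4),len(k))
    pl=inn&(abs(Q[...,2]-.0125)<.0012)&(hsv[...,1]<70)
    for c in(-.072,0,.072):
        q=Q[pl&(abs(Q[...,0]-c)<.03)]; print('plate',np.percentile(q,[1,99],axis=0).round(4).tolist())
E
```

```text
w10 -0.072 0.006 floor x -0.0807 -0.0632 top x -0.0901 -0.0864 17 y 0.0022 0.0099
w10 -0.072 0.092 floor x -0.0814 -0.0639 top x -0.0894 -0.0858 14 y 0.088 0.095
w10 0 0.006 floor x -0.0069 0.0091 top x -0.0179 -0.0137 18 y 0.0021 0.0098
w10 0 0.092 floor x -0.0137 0.007 top x -0.0187 -0.0144 18 y 0.088 0.096
w10 0.072 0.006 floor x 0.058 0.0808 top x 0.0532 0.0575 18 y 0.0022 0.0098
w10 0.072 0.092 floor x 0.065 0.0814 top x 0.0538 0.0571 14 y 0.088 0.0955
plate [[-0.0917, -0.0058, 0.0113], [-0.0533, 0.1027, 0.0136]]
plate [[-0.0199, -0.0053, 0.0114], [0.0186, 0.1031, 0.0136]]
plate [[0.0518, -0.0042, 0.0114], [0.0907, 0.1029, 0.0136]]
w11 -0.072 0.006 floor x -0.0843 -0.0604 top x -0.0898 -0.0851 36 y 0.002 0.01
   z0.036 -0.0123 0.0126 151
   z0.040 -0.0112 -0.0101 6
   z0.044 -0.01 0.011 6
   z0.048 -0.0126 0.013 50
   z0.052 -0.0107 -0.0098 4
   z0.056 -0.0103 -0.0099 7
   z0.060 -0.0129 -0.0098 6
   z0.064 -0.0123 -0.01 18
   z0.068 -0.0142 -0.0106 33
   z0.072 -0.018 -0.0131 44
w11 -0.072 0.092 floor x -0.0817 -0.0622 top x -0.0903 -0.0865 36 y 0.088 0.0952
   z0.036 -0.0098 0
[... 1101 characters left out ...]
52 -0.0145 -0.0103 15
   z0.056 -0.0143 -0.014 2
   z0.060 -0.0139 -0.0139 1
   z0.064 -0.0128 -0.0101 6
   z0.068 -0.0139 -0.0107 10
   z0.072 -0.0193 -0.0132 37
w11 0.072 0.092 floor x 0.0577 0.0813 top x 0.0527 0.0571 31 y 0.088 0.0957
   z0.036 -0.0143 0.0093 83
   z0.040 -0.0142 0.0093 20
   z0.044 -0.0143 0.0093 22
   z0.048 -0.0142 0.0109 24
   z0.052 -0.0144 -0.0138 12
   z0.056 -0.0145 -0.0112 3
   z0.060 -0.0144 -0.0114 3
   z0.064 -0.0106 -0.01 5
   z0.068 -0.0162 -0.0108 10
   z0.072 -0.0193 -0.0149 27
plate [[-0.0921, -0.0056, 0.0113], [-0.053, 0.1036, 0.0136]]
plate [[-0.0201, -0.0057, 0.0113], [0.0188, 0.1033, 0.0136]]
plate [[0.0516, -0.0057, 0.0114], [0.091, 0.1031, 0.0136]]
```

```bash
python3 - <<'E'
from h import *
s=load('t1')
for a,b in(((379.6,189.2),(425.4,185.8)),((378,246),(423.5,255.4))):
    p=onz(s,*a,.012);q=onz(s,*b,.012); print(p,q,(p+q)/2,np.degrees(np.arctan2(q[1]-p[1],q[0]-p[0])),np.linalg.norm(p-q))
to([.56,-.2,.33],down([1,0,0]))
st()
E
```

```text
[ 0.60655508 -0.21569342  0.012     ] [ 0.6144253  -0.36666115  0.012     ] [ 0.61049019 -0.29117729  0.012     ] -87.01577163679806 0.15117274263121852
[ 0.4202452  -0.20491697  0.012     ] [ 0.38657738 -0.35229511  0.012     ] [ 0.40341129 -0.27860604  0.012     ] -102.86812419975475 0.15117486065545097
row [-0.011, 1.715, -0.01] [-30.02, -8.09, 5.01] rows~ 9.2
t14.35 p [0.5652 0.1043 0.2489] q [-0.01  0.47  1.55 -0.    1.14 -1.73] F [ 0.2 -0.4  0.7] gap 0.351
R [[-0.144, -0.014, -0.989], [0.99, -0.0, -0.144], [0.002, -1.0, 0.013]]
```

```bash
python3 - <<'E'
from h import *
to([.51,-.30,.33],down([1,0,0]))
E
```

```text
row [-0.011, 1.715, -0.01] [-39.2, -8.02, 11.39] rows~ 9.2
```

>>> step_arm(moves=[[0,0,0,0,-4,0,0.3],[0,0.15,0,-2,-8,1,0.3],[0,0.34,0,-6,-8,2,-0.2],[0,0.52,0,-10,-8,3,-0.2],[0,0.7,0,-15,-8,5,-0.2],[0,0.88,0,-20,-8,6,-0.2],[0,1.06,0,-25,-8,8,-0.2],[0,1.24,0,-30,-8,9,-0.2],[-0.01,1.42,-0.01,-35,-8,10,-0.2],[-0.01,1.6,-0.01,-39.2,-8,11.4,-0.2],[-0.011,1.715,-0.01,-39.2,-8,11.4,-0.2],[-0.011,1.715,-0.01,-39.2,-8,11.4,-0.2]])

```text
t: 15.85
tcp_pos: [0.5101, -0.3005, 0.3323]
tool_rot: [0.708, 0.001, 0.001, -0.706]
force: [0.9, -0.3, 0.3]
finger_gap: 0.599
```

```bash
python3 - <<'E'
from h import *
st(); s=shot('wrist','w12')
E
```

```text
t15.85 p [ 0.5101 -0.3005  0.3323] q [-0.72  0.4   1.42  0.    1.32 -0.72] F [ 0.9 -0.3  0.3] gap 0.599
R [[1.0, 0.003, -0.001], [0.001, -0.002, 1.0], [0.003, -1.0, -0.002]]
```

View pics/w12.png

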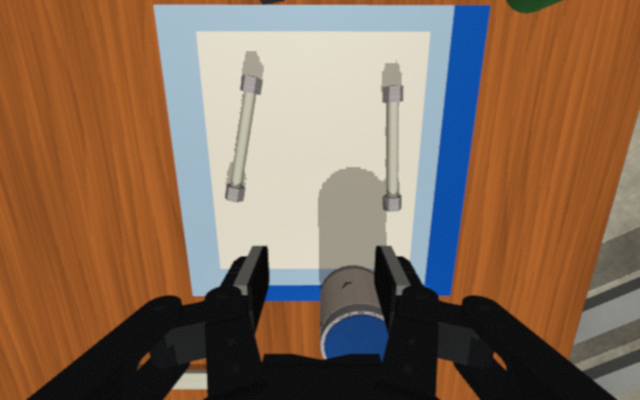

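```bash
cat >> h.py <<'E'
def tubes(s,box,zmin=.008,zmax=.04):
    """box world x0,x1,y0,y1 ; PCA on points above sheet"""
    P=cloud(s); m=(P[...,0]>box[0])&(P[...,0]<box[1])&(P[...,1]>box[2])&(P[...,1]<box[3])&(P[...,2]>zmin)&(P[...,2]<zmax)
    n,l,st_,c=cv2.connectedComponentsWithStats(m.astype(np.uint8)); out=[]
    for i in range(1,n):
        if st_[i,4]<100: continue
        q=P[l==i]; r=cv2.minAreaRect(q[:,:2].astype(np.float32)); bx=cv2.boxPoints(r)
        e=sorted([(np.linalg.norm(bx[k]-bx[(k+1)%4]),k) for k in(0,1)])[1]; k=e[1]; d=bx[(k+1)%4]-bx[k]; d=d/np.linalg.norm(d)
        d=d if d[1]>0 else -d
        print('ctr',np.round(r[0],4),'len',round(e[0],4),'wid',round(min(r[1]),4),'axis deg',np.degrees(np.arctan2(d[1],d[0])).round(2),'ztop',np.percentile(q[:,2],[50,98]).round(4),'px',st_[i].tolist()); out.append((np.array(r[0]),d))
    return out
E
python3 - <<'E'
from h import *
s=load('w12'); tubes(s,(.3,.75,-.42,-.17)); 
for u,v in((395,150),(245,140),(300,100),(393,92),(251,84)): print(depthpt(s,u,v).round(4))
t=load('top0'); tubes(t,(.3,.75,-.42,-.17)); t=load('t1'); tubes(t,(.3,.75,-.42,-.17)); 
E
```

```text
ctr [ 0.4025 -0.277 ] len 0.1708 wid 0.028 axis deg 77.35 ztop [0.0182 0.0242] px [225, 74, 38, 129, 1793]
ctr [ 0.6085 -0.2901] len 0.1708 wid 0.0281 axis deg 93.16 ztop [0.0186 0.0243] px [382, 85, 22, 127, 1726]
[ 0.611  -0.2884  0.019 ]
[ 0.4073 -0.2751  0.0176]
[ 4.816e-01 -2.234e-01  3.000e-04]
[ 0.6023 -0.2136  0.0232]
[ 0.4212 -0.2041  0.0238]
ctr [ 0.6092 -0.2924] len 0.1761 wid 0.0275 axis deg 93.33 ztop [0.0193 0.0286] px [376, 182, 54, 13, 304]
ctr [ 0.4023 -0.2799] len 0.1765 wid 0.0301 axis deg 77.72 ztop [0.0199 0.0285] px [374, 242, 54, 19, 312]
ctr [ 0.6089 -0.2889] len 0.1701 wid 0.0276 axis deg 93.48 ztop [0.0192 0.0282] px [376, 182, 53, 13, 300]
ctr [ 0.4025 -0.2764] len 0.1697 wid 0.0275 axis deg 77.26 ztop [0.0192 0.0297] px [374, 242, 53, 19, 312]
```

```bash
python3 - <<'E'
from h import *
a=np.radians(3.2)
to([.6085,-.290,.10],down([np.cos(a),np.sin(a)]));to([.6085,-.290,.024],down([np.cos(a),np.sin(a)]))
E
```

```text
row [0.002, -0.053, 0.002] [9.78, 23.21, 1.0] rows~ 4.0
row [0.002, -0.053, 0.002] [9.77, 30.81, 1.02] rows~ 5.2
```

>>> step_arm(moves=[[0.002,-0.053,0.002,3,6,0.3,-0.2],[0.002,-0.053,0.002,6,12,0.6,-0.2],[0.002,-0.053,0.002,9.8,17,1,-0.2],[0.002,-0.053,0.002,9.8,21,1,-0.2],[0.002,-0.053,0.002,9.8,21,1,-0.2],[0.002,-0.053,0.002,9.8,21,1,-0.2]])

```text
t: 16.65
tcp_pos: [0.6096, -0.2902, 0.1245]
tool_rot: [0.707, 0.021, -0.019, -0.706]
force: [-0.1, -0.4, -0.5]
finger_gap: 0.601
```

```bash
python3 - <<'E'
from h import *
st(); s=shot('wrist','w13'); tubes(s,(.5,.75,-.42,-.17))
a=np.radians(3.2)
to([.6085,-.290,.024],down([np.cos(a),np.sin(a)]))
E
```

```text
t16.65 p [ 0.6096 -0.2902  0.1245] q [-0.61  0.74  1.4   0.    1.   -0.67] F [-0.1 -0.4 -0.5] gap 0.601
R [[0.998, 0.003, -0.057], [0.057, -0.002, 0.998], [0.002, -1.0, -0.002]]
ctr [ 0.6086 -0.2905] len 0.1715 wid 0.0275 axis deg 93.62 ztop [0.0185 0.024 ] px [300, 86, 40, 221, 5432]
row [0.003, 0.0, 0.004] [-0.17, 10.13, 0.11] rows~ 1.6
```

View pics/w13.png

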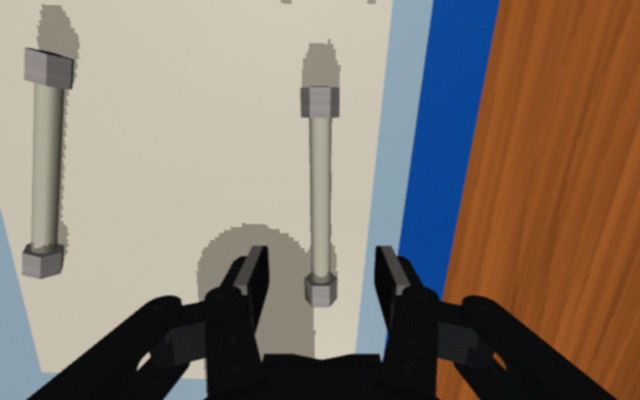

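>>> step_arm(moves=[[0,0,0,-0.1,5,0.05,-0.2],[0,0,0,-0.1,8,0.05,-0.2],[0,0,0,-0.1,9.9,0.05,-0.2],[0,0,0,-0.1,10.0,0.05,-0.2],[0,0,0,-0.1,10.0,0.05,1],[0,0,0,-0.1,10.0,0.05,1],[0,0,0,-0.1,10.0,0.05,1],[0,0,0,-0.1,10.0,0.05,1],[0,0,0,-0.1,10.0,0.05,1]], grip_force=100)

```text
t: 17.82
tcp_pos: [0.6101, -0.2912, 0.0274]
tool_rot: [0.708, 0.022, -0.018, -0.705]
force: [-0.4, 1.0, 5.6]
finger_gap: 0.139
```

```bash
python3 - <<'E'
from h import *
st()
E
```

```text
t17.82 p [ 0.6101 -0.2912  0.0274] q [-0.61  0.87  1.43 -0.    0.83 -0.67] F [-0.4  1.   5.6] gap 0.139
R [[0.998, 0.006, -0.057], [0.057, -0.004, 0.998], [0.006, -1.0, -0.005]]
```

>>> step_arm(moves=[[0,0,0,0,-1,0,1],[0,0,0,0,-3,0,1],[0,0,0,0,-5,0,1],[0,0,0,0,-5,0,1]])

```text
t: 18.32
tcp_pos: [0.6114, -0.292, 0.0805]
tool_rot: [0.71, 0.024, -0.016, -0.704]
force: [0.0, -0.0, -1.9]
finger_gap: 0.135
```

```bash
python3 - <<'E'
from h import *
st(); s=shot('wrist','w14'); tubes(s,(.5,.75,-.42,-.17),.04,.085)
E
```

```text
t18.32 p [ 0.6114 -0.292   0.0805] q [-0.61  0.8   1.42 -0.    0.91 -0.67] F [ 0.  -0.  -1.9] gap 0.135
R [[0.998, 0.011, -0.057], [0.057, -0.008, 0.998], [0.01, -1.0, -0.008]]
ctr [ 0.6098 -0.2759] len 0.1393 wid 0.0391 axis deg 93.58 ztop [0.0717 0.0819] px [275, 72, 94, 287, 12139]
```

View pics/w14.png

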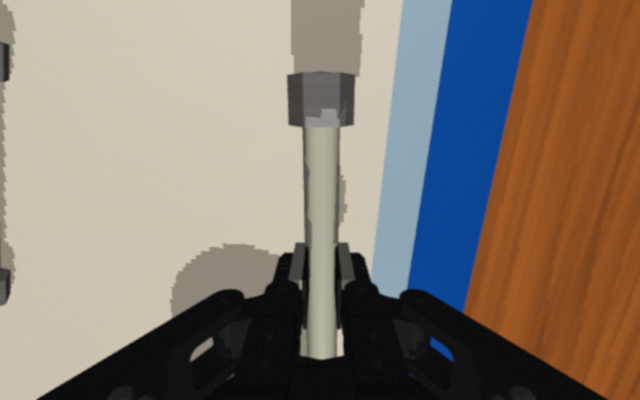

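```bash
python3 - <<'E'
from h import *
s=load('w14'); _,p,r=T(); Q=(cloud(s)-p)@r.as_matrix()
for u,v in((293,255),(300,246),(343,246),(350,256),(296,262),(320,200),(321,250),(321,300),(321,345),(300,100),(321,85)): print((u,v),(Q[v,u]*1000).round(1))
m=(s['frame'].astype(int).sum(2)<400)
# tube fit: columns center, top height in tool frame along z
for v in range(130,350,30):
    row=Q[v,312:332]; print(v,(np.median(row,0)*1000).round(1))
E
```

```text
(293, 255) [-12.1   0.9  11.4]
(300, 246) [-9.6  9.6 11.4]
(343, 246) [10.1 10.5 11. ]
(350, 256) [12.5  0.5 11. ]
(296, 262) [-10.5  -4.2  10.7]
(320, 200) [-0.4  7.  34.3]
(321, 250) [-0.   7.3 10.6]
(321, 300) [ -0.    7.6 -15.8]
(321, 345) [ -0.    7.1 -41.4]
(300, 100) [-8.1  4.6 75.3]
(321, 85) [-0.   3.2 80.6]
130 [ 0.2  6.8 63.8]
160 [ 0.2  7.5 51.5]
190 [ 0.2  7.6 38.6]
220 [ 0.2  7.4 25. ]
250 [ 0.2  7.6 10.4]
280 [ 0.2  7.5 -4.9]
310 [  0.2   7.5 -21.3]
340 [  0.2   7.6 -38.9]
```

```bash
python3 - <<'E'
from h import *
to(wc(-.0007,.049,.22),down(EX))
E
```

```text
row [0.007, -0.1, 0.008] [-5.33, -14.41, 40.95] rows~ 7.0
```

>>> step_arm(moves=[[0,0,0,0,-5,0,1],[0,0,0,0,-10,1,1],[0,0,0,0,-14.4,4,1],[0.007,-0.02,0.008,-0.5,-14.4,9,1],[0.007,-0.04,0.008,-1.2,-14.4,14,1],[0.007,-0.06,0.008,-2,-14.4,19,1],[0.007,-0.08,0.008,-3,-14.4,25,1],[0.007,-0.1,0.008,-4,-14.4,31,1],[0.007,-0.1,0.008,-5,-14.4,37,1],[0.007,-0.1,0.008,-5.3,-14.4,41,1],[0.007,-0.1,0.008,-5.3,-14.4,41,1],[0.007,-0.1,0.008,-5.3,-14.4,41,1]])

```text
t: 19.88
tcp_pos: [0.5331, 0.1155, 0.2196]
tool_rot: [0.705, 0.055, -0.056, -0.705]
force: [-0.6, -0.4, -1.1]
finger_gap: 0.133
```

```bash
cat >> h.py <<'E'
def held(s):
    _,p,r=T(); Q=(cloud(s)-p)@r.as_matrix()
    for v in range(100,350,40):
        m=(abs(Q[v,:,0])<.012)&(abs(Q[v,:,1])<.03); u=np.nonzero(m)[0]
        q=Q[v,u]
        # tube top: min y portion
        if len(q): k=q[q[:,1]<np.percentile(q[:,1],30)]; print(v,len(q),'top y %.1f x %.1f z %.1f'%tuple(np.median(k,0)[[1,0,2]]*1000))
E
python3 - <<'E'
from h import *
st(); print(chf(T()[1])); s=shot('wrist','w15'); held(s)
to(wc(-.0007,.049,.12),down(EX)); to(wc(-.0007,.049,.0595),down(EX))
E
```

```text
t19.88 p [0.5331 0.1155 0.2196] q [ 0.01  0.46  1.67 -0.    1.02 -0.15] F [-0.6 -0.4 -1.1] gap 0.133
R [[0.988, -0.001, -0.157], [0.157, -0.001, 0.988], [-0.001, -1.0, -0.0]]
[-0.00052773  0.04921294  0.21956926]
100 57 top y 3.5 x 0.5 z 76.5
140 36 top y 7.6 x -0.6 z 61.1
180 36 top y 8.1 x -0.6 z 44.5
220 34 top y 8.1 x -1.7 z 26.5
260 57 top y -1.8 x 5.3 z 12.3
300 46 top y -18.0 x -6.9 z 4.1
340 38 top y -26.7 x 0.5 z -6.7
row [0.0, -0.001, -0.001] [-0.03, 9.96, 0.04] rows~ 1.6
row [0.0, -0.001, -0.001] [-0.02, 16.01, 0.04] rows~ 2.6
```

View pics/w15.png

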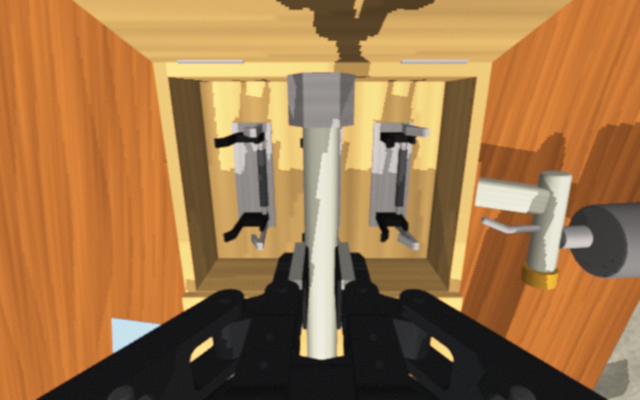

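>>> step_arm(moves=[[0,0,0,0,5,0,1],[0,0,0,0,9,0,1],[0,0,0,0,11.5,0,1],[0,0,0,0,12,0,1],[0,0,0,0,12.5,0,1],[0,0,0,0,13,0,1],[0,0,0,0,13,0,1]])

```text
t: 20.8
tcp_pos: [0.5336, 0.1148, 0.0901]
tool_rot: [0.705, 0.055, -0.055, -0.705]
force: [0.3, -0.3, -2.0]
finger_gap: 0.138
```

```bash
python3 - <<'E'
from h import *
st(); print(chf(T()[1])); s=shot('wrist','w16'); held(s)
E
```

```text
t20.80 p [0.5336 0.1148 0.0901] q [ 0.01  0.66  1.76 -0.    0.72 -0.15] F [ 0.3 -0.3 -2. ] gap 0.138
R [[0.988, 0.0, -0.155], [0.155, -0.0, 0.988], [0.0, -1.0, -0.001]]
[-0.00015861  0.04846836  0.09009809]
100 60 top y 3.5 x -3.7 z 75.9
140 37 top y 7.6 x -0.9 z 60.5
180 40 top y 7.9 x -0.2 z 43.9
220 35 top y 8.4 x -0.9 z 25.8
260 57 top y -2.0 x 6.2 z 11.9
300 46 top y -18.0 x -6.8 z 3.4
340 44 top y -26.7 x -0.4 z -7.4
```

View pics/w16.png

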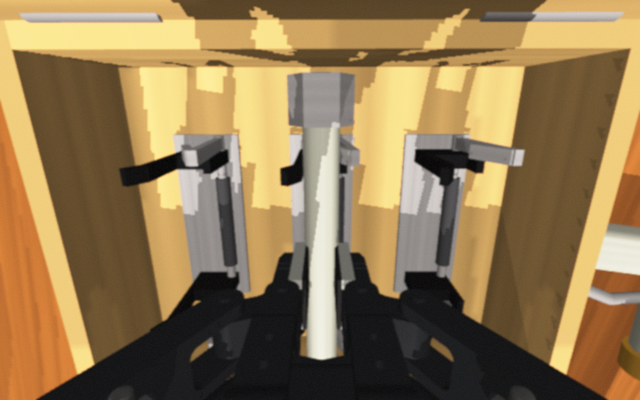

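>>> step_arm(moves=[[0,0,0,-0.03,0.5,0.04,1],[0,0,0,-0.03,1.0,0.04,1],[0,0,0,-0.03,1.4,0.04,1],[0,0,0,-0.03,1.8,0.04,1],[0,0,0,-0.03,1.8,0.04,1]])

```text
t: 21.48
tcp_pos: [0.532, 0.1153, 0.0727]
tool_rot: [0.705, 0.054, -0.056, -0.705]
force: [-2.5, -0.5, 5.7]
finger_gap: 0.142
```

```bash
python3 - <<'E'
from h import *
st(); print(chf(T()[1])); s=shot('wrist','w17'); held(s)
E
```

```text
t21.48 p [0.532  0.1153 0.0727] q [ 0.01  0.69  1.77 -0.    0.68 -0.15] F [-2.5 -0.5  5.7] gap 0.142
R [[0.988, -0.002, -0.155], [0.155, -0.001, 0.988], [-0.002, -1.0, -0.0]]
[-0.00164382  0.04912343  0.07271174]
100 60 top y 3.1 x 1.2 z 76.0
140 37 top y 7.5 x -0.8 z 60.6
180 50 top y 7.1 x -9.2 z 44.1
220 35 top y 7.8 x -0.4 z 26.1
260 56 top y -2.3 x 6.7 z 12.0
300 46 top y -18.1 x 5.4 z 3.4
340 45 top y -26.9 x -0.3 z -7.3
```

View pics/w17.png

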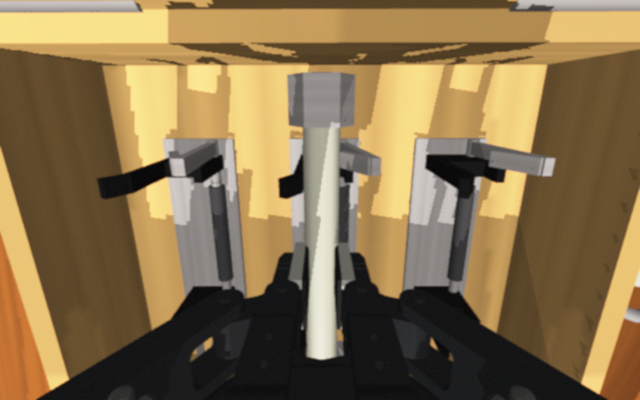

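>>> step_arm(moves=[[0,0,0,0.1,0.4,0,1],[0,0,0,0.1,0.8,0,1],[0,0,0,0.1,1.2,0,1],[0,0,0,0.1,1.5,0,1],[0,0,0,0.1,1.5,0,1]])

```text
t: 22.15
tcp_pos: [0.5329, 0.1155, 0.0591]
tool_rot: [0.705, 0.055, -0.056, -0.705]
force: [-4.2, 0.0, 13.4]
finger_gap: 0.136
```

```bash
python3 - <<'E'
from h import *
st(); print(chf(T()[1])); s=shot('wrist','w18'); held(s)
E
```

```text
t22.15 p [0.5329 0.1155 0.0591] q [ 0.01  0.72  1.77 -0.    0.66 -0.15] F [-4.2  0.  13.4] gap 0.136
R [[0.988, -0.002, -0.155], [0.155, -0.001, 0.988], [-0.002, -1.0, -0.0]]
[-0.00072544  0.04924958  0.05905179]
100 60 top y 3.4 x -2.9 z 76.0
140 37 top y 7.7 x 0.0 z 60.6
180 64 top y -7.6 x 9.2 z 47.6
220 35 top y 8.2 x -0.8 z 25.9
260 57 top y -2.1 x 5.5 z 11.9
300 46 top y -17.7 x -6.7 z 3.2
340 47 top y -26.3 x -0.6 z -7.7
```

View pics/w18.png

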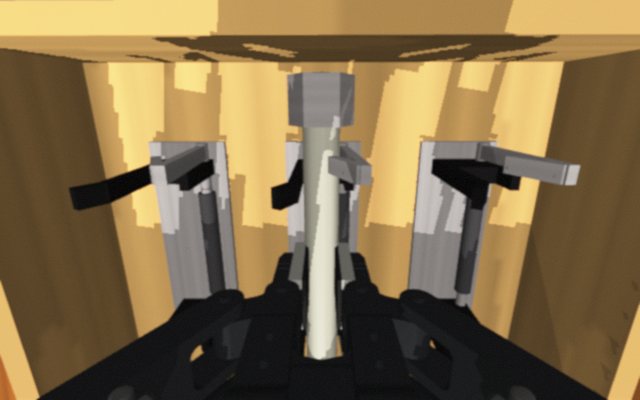

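>>> step_arm(moves=[[0,0,0,0,0.2,0,1],[0,0,0,0,0.3,0,1],[0,0,0,0,0.3,0,1]])

```text
t: 22.58
tcp_pos: [0.5329, 0.1156, 0.0589]
tool_rot: [0.705, 0.055, -0.055, -0.705]
force: [-5.0, -0.4, 24.1]
finger_gap: 0.136
```

```bash
python3 - <<'E'
from h import *
st(); print(chf(T()[1]))
E
```

```text
t22.57 p [0.5329 0.1156 0.0589] q [ 0.01  0.72  1.77 -0.    0.65 -0.15] F [-5.  -0.4 24.1] gap 0.136
R [[0.988, -0.001, -0.156], [0.156, -0.001, 0.988], [-0.001, -1.0, -0.001]]
[-0.00069652  0.04927691  0.05890076]
```

>>> step_arm(moves=[[0,0,0,0,-0.2,0,1],[0,0,0,0,-0.2,0,0.2],[0,0,0,0,-0.2,0,0.2],[0,0,0,0,-0.2,0,0.2],[0,0,0,0,-5,0,0.2],[0,0,0,0,-10,0,0.2],[0,0,0,0,-16,0,0.2],[0,0,0,0,-16,0,0.2]])

```text
t: 23.58
tcp_pos: [0.5364, 0.1159, 0.2238]
tool_rot: [0.705, 0.059, -0.051, -0.704]
force: [0.4, 0.8, 0.6]
finger_gap: 0.402
```

```bash
python3 - <<'E'
from h import *
st(); s=shot('wrist','w19')
E
```

```text
t23.57 p [0.5364 0.1159 0.2238] q [ 0.01  0.46  1.66 -0.    1.01 -0.15] F [0.4 0.8 0.6] gap 0.402
R [[0.988, 0.011, -0.156], [0.156, -0.001, 0.988], [0.011, -1.0, -0.002]]
```

View pics/w19.png

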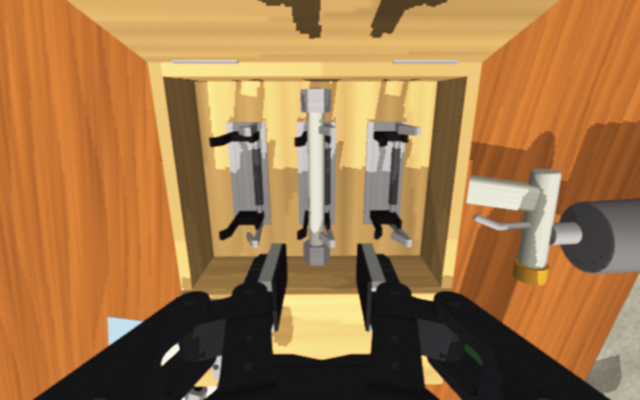

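```bash
python3 - <<'E'
from h import *
s=load('w19'); tubes(s,(.4,.7,-.0,.25),.030,.0565)
Q=chf(cloud(s)); 
for y in (.02,.035,.05,.065,.08):
    m=(abs(Q[...,1]-y)<.004)&(abs(Q[...,0])<.012)&(Q[...,2]>.03)&(Q[...,2]<.06); q=Q[m]; print(y,len(q),np.percentile(q[:,0],[2,98]).round(4),np.percentile(q[:,2],95).round(4))
cv2.imwrite('pics/w19z.png',cv2.resize(s['frame'][70:280,190:460][:,:,::-1],None,fx=2.8,fy=2.8,interpolation=cv2.INTER_CUBIC))
t=shot('top','t2'); tubes(t,(.3,.75,-.45,-.15)); 
E
```

```text
ctr [0.5335 0.114 ] len 0.2418 wid 0.1923 axis deg 9.03 ztop [0.044 0.056] px [174, 78, 283, 200, 5647]
ctr [0.539  0.1109] len 0.1841 wid 0.0759 axis deg 99.11 ztop [0.05  0.056] px [287, 88, 70, 190, 4440]
ctr [0.4557 0.1504] len 0.0287 wid 0.0159 axis deg 9.42 ztop [0.0362 0.056 ] px [221, 124, 36, 20, 304]
ctr [0.5969 0.1728] len 0.0274 wid 0.016 axis deg 9.32 ztop [0.0364 0.0556] px [376, 124, 33, 19, 258]
ctr [0.6122 0.0801] len 0.0285 wid 0.0168 axis deg 8.73 ztop [0.0369 0.0558] px [372, 215, 33, 25, 367]
ctr [0.471  0.0617] len 0.0317 wid 0.0147 axis deg 170.79 ztop [0.0363 0.0553] px [229, 216, 33, 22, 350]
0.02 120 [-0.0079  0.007 ] 0.052
0.035 130 [-0.0088  0.007 ] 0.0517
0.05 142 [-0.0086  0.007 ] 0.0516
0.065 140 [-0.0084  0.0069] 0.0517
0.08 142 [-0.0081  0.0069] 0.0518
ctr [ 0.4029 -0.2779] len 0.1737 wid 0.0336 axis deg 79.43 ztop [0.0192 0.0281] px [374, 242, 53, 19, 310]
```

View pics/w19z.png

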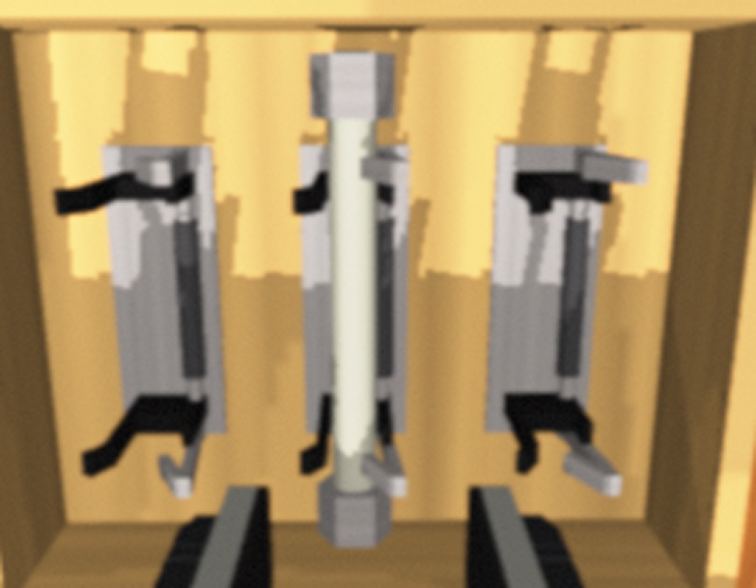

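```bash
python3 - <<'E'
from h import *
a=np.radians(-12.65)
to([.4027,-.277,.13],down([np.cos(a),np.sin(a)]))
E
```

```text
row [0.001, 0.377, 0.001] [-18.99, 8.96, -36.76] rows~ 6.8
```

>>> step_arm(moves=[[0,0,0,0,-1,-5,0.2],[0,0.05,0,-3,-1,-10,-0.2],[0,0.15,0,-6,-1,-16,-0.2],[0,0.22,0,-9,-1,-22,-0.2],[0,0.3,0,-13,-1,-28,-0.2],[0,0.377,0,-17,2,-34,-0.2],[0,0.377,0,-19,5,-36.8,-0.2],[0,0.377,0,-19,9,-36.8,-0.2],[0,0.377,0,-19,9,-36.8,-0.2],[0,0.377,0,-19,9,-36.8,-0.2]])

```text
t: 24.92
tcp_pos: [0.4026, -0.2765, 0.1295]
tool_rot: [-0.703, 0.078, -0.077, 0.703]
force: [0.8, -0.5, -0.5]
finger_gap: 0.599
```

```bash
python3 - <<'E'
from h import *
st(); s=shot('wrist','w20'); o=tubes(s,(.3,.52,-.42,-.15))
c,d=o[0]; a=np.arctan2(d[1],d[0])-np.pi/2
to([c[0],c[1],.022],down([np.cos(a),np.sin(a)]))
E
```

```text
t24.93 p [ 0.4026 -0.2765  0.1295] q [-0.83  0.54  1.88  0.    0.72 -0.61] F [ 0.8 -0.5 -0.5] gap 0.599
R [[0.976, -0.001, 0.218], [-0.218, 0.001, 0.976], [-0.001, -1.0, 0.001]]
ctr [ 0.4021 -0.2775] len 0.1711 wid 0.0278 axis deg 77.39 ztop [0.0184 0.024 ] px [303, 88, 39, 217, 5214]
row [0.001, 0.001, 0.001] [-0.12, 10.84, -0.08] rows~ 1.7
```

View pics/w20.png

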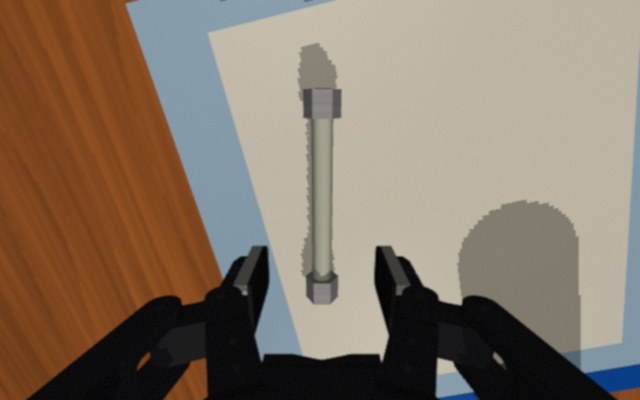

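>>> step_arm(moves=[[0,0,0,-0.1,5,-0.08,-0.2],[0,0,0,-0.1,8,-0.08,-0.2],[0,0,0,-0.1,10.4,-0.08,-0.2],[0,0,0,-0.1,10.7,-0.08,-0.2],[0,0,0,-0.1,10.8,-0.08,1],[0,0,0,-0.1,10.8,-0.08,1],[0,0,0,-0.1,10.8,-0.08,1],[0,0,0,-0.1,10.8,-0.08,1],[0,0,0,-0.1,10.8,-0.08,1]], grip_force=100)

```text
t: 26.1
tcp_pos: [0.403, -0.2779, 0.0241]
tool_rot: [0.704, -0.076, 0.079, -0.702]
force: [0.5, 1.5, 6.2]
finger_gap: 0.142
```

>>> step_arm(moves=[[0,0,0,0,-1,0,1],[0,0,0,0,-3,0,1],[0,0,0,0,-5,0,1],[0,0,0,0,-5,0,1]])

```text
t: 26.6
tcp_pos: [0.4036, -0.2786, 0.076]
tool_rot: [0.705, -0.075, 0.08, -0.701]
force: [0.3, 0.1, -0.9]
finger_gap: 0.142
```

```bash
python3 - <<'E'
from h import *
st(); s=shot('wrist','w21'); held(s)
to(wc(.0713,.049,.22),down(EX))
E
```

```text
t26.60 p [ 0.4036 -0.2786  0.076 ] q [-0.83  0.65  1.91  0.    0.58 -0.61] F [ 0.3  0.1 -0.9] gap 0.142
R [[0.976, 0.006, 0.218], [-0.218, -0.006, 0.976], [0.007, -1.0, -0.005]]
100 60 top y -0.4 x 0.1 z 75.3
140 38 top y 3.9 x -1.2 z 60.3
180 36 top y 4.0 x -0.2 z 44.1
220 36 top y 4.1 x -0.2 z 26.5
260 58 top y -3.1 x -0.4 z 11.4
300 47 top y -19.5 x -0.5 z 3.3
340 39 top y -27.6 x -2.1 z -8.0
row [0.005, -0.377, 0.005] [10.88, -14.59, 43.82] rows~ 7.6
```

View pics/w21.png

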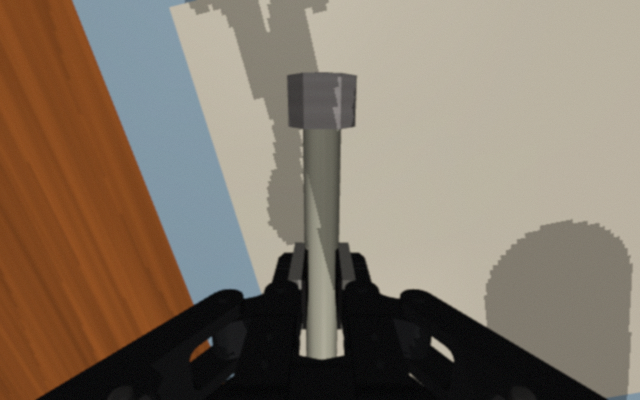

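>>> step_arm(moves=[[0,0,0,0,-5,0,1],[0,0,0,0,-10,1,1],[0,-0.05,0,0,-14.6,4,1],[0.005,-0.1,0.005,1,-14.6,9,1],[0.005,-0.15,0.005,2,-14.6,14,1],[0.005,-0.2,0.005,3.5,-14.6,19,1],[0.005,-0.25,0.005,5,-14.6,25,1],[0.005,-0.31,0.005,7,-14.6,31,1],[0.005,-0.377,0.005,9,-14.6,37,1],[0.005,-0.377,0.005,10.9,-14.6,43.8,1],[0.005,-0.377,0.005,10.9,-14.6,43.8,1],[0.005,-0.377,0.005,10.9,-14.6,43.8,1]])

```text
t: 28.15
tcp_pos: [0.6033, 0.1266, 0.2188]
tool_rot: [0.705, 0.055, -0.057, -0.705]
force: [0.0, -1.0, -0.5]
finger_gap: 0.142
```

```bash
python3 - <<'E'
from h import *
st(); print(chf(T()[1])); s=shot('wrist','w22'); held(s)
to(wc(.0713,.049,.086),down(EX))
E
```

```text
t28.15 p [0.6033 0.1266 0.2188] q [ 0.03  0.55  1.48 -0.    1.11 -0.13] F [ 0.  -1.  -0.5] gap 0.142
R [[0.987, -0.003, -0.159], [0.159, -0.0, 0.987], [-0.003, -1.0, -0.0]]
[0.07057996 0.04918885 0.21878995]
100 60 top y 0.5 x 0.1 z 76.9
140 38 top y 5.3 x 0.9 z 61.8
180 35 top y 4.9 x -0.5 z 45.6
220 36 top y 5.1 x -0.9 z 28.1
260 57 top y -1.9 x -7.5 z 12.9
300 48 top y -18.6 x -6.5 z 4.9
340 40 top y -26.8 x 1.3 z -6.2
row [0.0, 0.001, -0.003] [0.15, 13.3, 0.07] rows~ 2.1
```

View pics/w22.png

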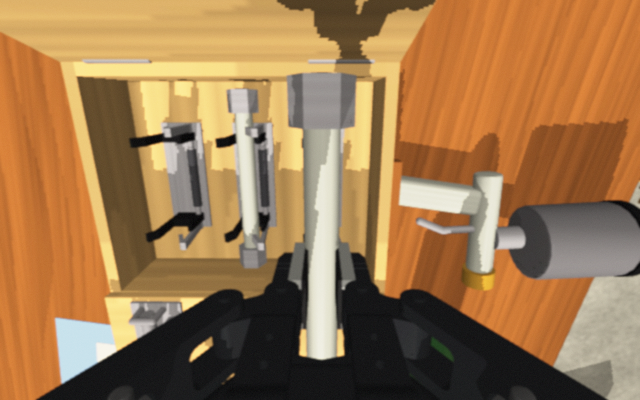

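>>> step_arm(moves=[[0,0,0,0.1,5,0,1],[0,0,0,0.1,9,0,1],[0,0,0,0.1,11.5,0,1],[0,0,0,0.1,12.5,0,1],[0,0,0,0.1,13.2,0,1],[0,0,0,0.1,13.2,0,1]])

```text
t: 28.95
tcp_pos: [0.6039, 0.1252, 0.0875]
tool_rot: [0.705, 0.055, -0.056, -0.705]
force: [-0.1, 0.6, -2.0]
finger_gap: 0.139
```

```bash
python3 - <<'E'
from h import *
st(); print(chf(T()[1])); s=shot('wrist','w23'); held(s)
to(wc(.0713,.049,.057),down(EX))
E
```

```text
t28.95 p [0.6039 0.1252 0.0875] q [ 0.02  0.73  1.57 -0.    0.84 -0.13] F [-0.1  0.6 -2. ] gap 0.139
R [[0.988, -0.002, -0.156], [0.156, -0.001, 0.988], [-0.002, -1.0, -0.0]]
[0.07092919 0.04770639 0.08749644]
100 60 top y 0.8 x -0.6 z 75.8
140 38 top y 5.0 x -2.1 z 60.8
180 42 top y 5.4 x -1.2 z 44.5
220 36 top y 5.2 x -1.2 z 27.1
260 56 top y -1.8 x 6.4 z 11.8
300 48 top y -18.8 x 5.3 z 4.1
340 45 top y -11.0 x -1.9 z -20.7
row [0.0, 0.0, -0.001] [0.01, 3.09, 0.12] rows~ 0.5
```

View pics/w23.png

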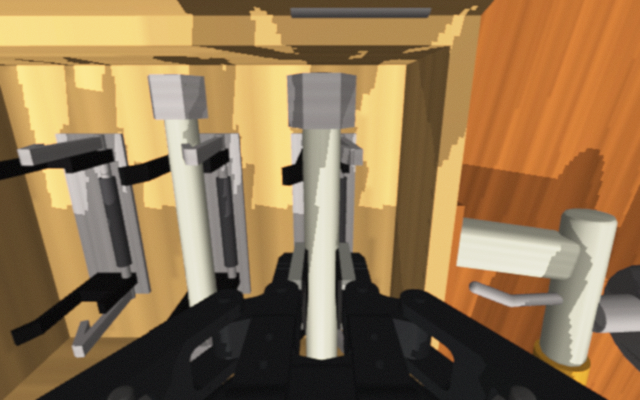

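```bash
python3 - <<'E'
from h import *
s=load('w23'); _,p,r=T(); Q=(cloud(s)-p)@r.as_matrix()*1000
for u,v in((230,295),(205,300),(170,320),(140,340),(100,360),(60,385),(250,300)): print((u,v),Q[v,u].round(0))
E
```

```text
(230, 295) [-31. -31.  14.]
(205, 300) [-39. -31.  13.]
(170, 320) [-47. -41.  12.]
(140, 340) [-51. -50.  13.]
(100, 360) [-155.   58.  -96.]
(60, 385) [-62. -64.  12.]
(250, 300) [-27. -24.   7.]
```

Knuckles stay 30+ mm above the TCP, well clear. Press in.

>>> step_arm(moves=[[0,0,0,0.05,0.5,0.05,1],[0,0,0,0.05,1.0,0.05,1],[0,0,0,0.05,1.4,0.05,1],[0,0,0,0.1,1.8,0.05,1],[0,0,0,0.1,2.2,0.05,1],[0,0,0,0.1,2.6,0.05,1],[0,0,0,0.05,3.0,0.05,1],[0,0,0,0.05,3.3,0.05,1],[0,0,0,0.05,3.3,0.05,1]])

```text
t: 30.12
tcp_pos: [0.6046, 0.1262, 0.0559]
tool_rot: [0.705, 0.055, -0.056, -0.705]
force: [-4.6, 0.3, 9.8]
finger_gap: 0.144
```

```bash
python3 - <<'E'
from h import *
st(); print(chf(T()[1])); s=shot('wrist','w24'); held(s)
E
```

```text
t30.12 p [0.6046 0.1262 0.0559] q [ 0.03  0.78  1.58 -0.    0.78 -0.13] F [-4.6  0.3  9.8] gap 0.144
R [[0.988, -0.001, -0.157], [0.157, -0.001, 0.988], [-0.002, -1.0, -0.0]]
[0.07174167 0.04854265 0.05593446]
100 61 top y 0.4 x -0.6 z 76.0
140 38 top y 4.7 x -1.4 z 60.9
180 67 top y -12.3 x 8.9 z 48.8
220 34 top y 4.6 x -0.8 z 27.3
260 57 top y -2.2 x 5.8 z 12.0
300 48 top y -18.8 x -6.9 z 4.0
340 49 top y -26.8 x 0.6 z -7.3
```

View pics/w24.png

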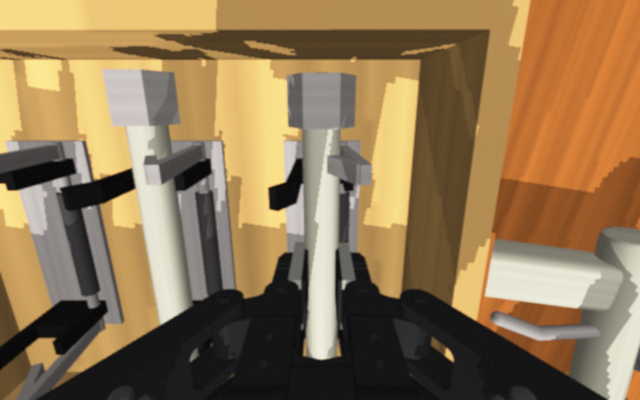

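Press 3 mm more to confirm it bottoms out, then release and lift.

>>> step_arm(moves=[[0,0,0,0,0.2,0,1],[0,0,0,0,0.4,0,1],[0,0,0,0,0.4,0,1]])

```text
t: 30.55
tcp_pos: [0.6046, 0.1262, 0.0557]
tool_rot: [0.705, 0.055, -0.056, -0.705]
force: [-8.7, -1.0, 24.0]
finger_gap: 0.141
```

>>> step_arm(moves=[[0,0,0,0,-0.2,0,1],[0,0,0,0,-0.2,0,0.2],[0,0,0,0,-0.2,0,0.2],[0,0,0,0,-0.2,0,0.2],[0,0,0,0,-5,0,0.2],[0,0,0,0,-10,0,0.2],[0,0,0,0,-16,0,0.2],[0,0,0,0,-16,0,0.2]])

```text
t: 31.55
tcp_pos: [0.6085, 0.1266, 0.2216]
tool_rot: [0.705, 0.06, -0.052, -0.704]
force: [-0.6, -1.0, 0.7]
finger_gap: 0.4
```

```bash
python3 - <<'E'
from h import *
st(); s=shot('wrist','w25'); Q=chf(cloud(s))
for c in(-.0007,.0713):
  for y in (.02,.035,.05,.065,.08):
    m=(abs(Q[...,1]-y)<.004)&(abs(Q[...,0]-c)<.012)&(Q[...,2]>.03)&(Q[...,2]<.06); q=Q[m]; print(c,y,len(q),np.percentile(q[:,0],[2,98]).round(4),np.percentile(q[:,2],95).round(4))
t=shot('top','t3'); cv2.imwrite('pics/t3z.png',cv2.resize(t['frame'][130:290,200:500][:,:,::-1],None,fx=2.6,fy=2.6,interpolation=cv2.INTER_CUBIC))
cv2.imwrite('pics/w25z.png',cv2.resize(s['frame'][50:290,60:410][:,:,::-1],None,fx=2.2,fy=2.2,interpolation=cv2.INTER_CUBIC))
E
```

```text
t31.55 p [0.6085 0.1266 0.2216] q [ 0.03  0.55  1.48 -0.    1.1  -0.13] F [-0.6 -1.   0.7] gap 0.400
R [[0.987, 0.012, -0.157], [0.157, -0.0, 0.988], [0.012, -1.0, -0.002]]
-0.0007 0.02 127 [-0.0071  0.007 ] 0.0515
-0.0007 0.035 135 [-0.0078  0.0069] 0.0516
-0.0007 0.05 139 [-0.0078  0.007 ] 0.0518
-0.0007 0.065 143 [-0.0074  0.0071] 0.0516
-0.0007 0.08 152 [-0.0079  0.0071] 0.0515
0.0713 0.02 120 [0.0642 0.0791] 0.0515
0.0713 0.035 127 [0.0644 0.079 ] 0.0519
0.0713 0.05 126 [0.0646 0.079 ] 0.0517
0.0713 0.065 138 [0.0648 0.0789] 0.0518
0.0713 0.08 148 [0.064  0.0789] 0.0518
```

View pics/w25z.png

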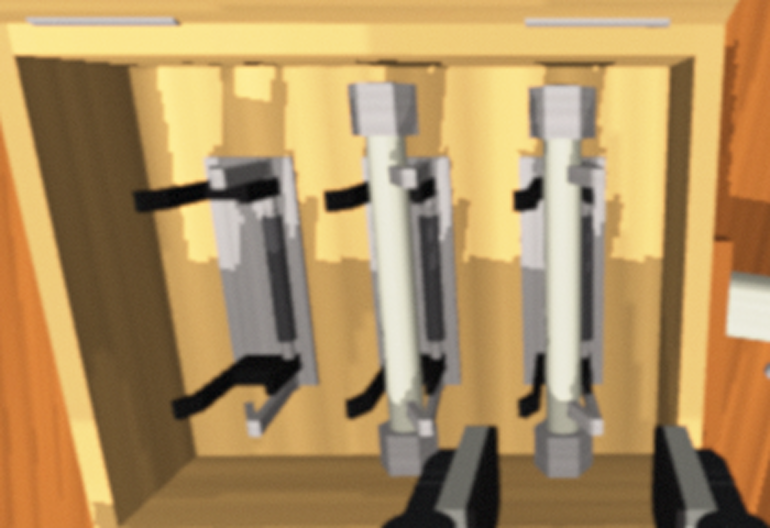

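View pics/t3z.png

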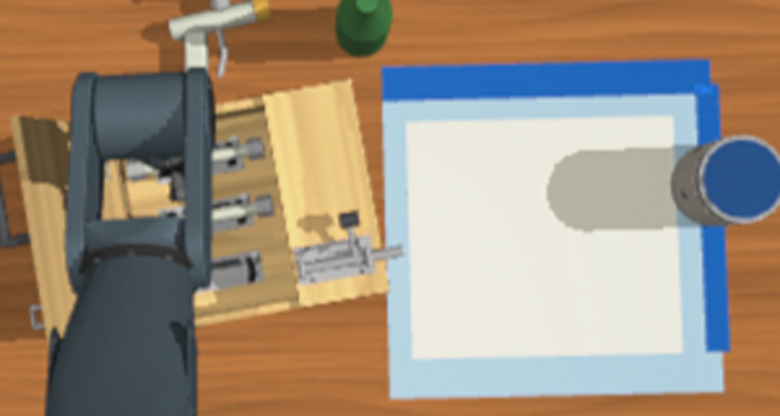

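```bash
python3 - <<'E'
from h import *
to(wc(.043,.10,.42),D)
E
```

```text
row [0.001, -1.57, -0.0] [-2.89, -20.37, 5.12] rows~ 8.4
```

>>> step_arm(moves=[[0,0,0,0,-6,0,0.2],[0,-0.15,0,-1,-12,1,0.2],[0,-0.33,0,-1,-18,2,0.2],[0,-0.5,0,-2,-20.4,3,0.2],[0,-0.7,0,-2,-20.4,4,0.2],[0,-0.88,0,-2.5,-20.4,5,0.3],[0,-1.06,0,-2.9,-20.4,5.1,0.3],[0,-1.24,0,-2.9,-20.4,5.1,0.3],[0,-1.42,0,-2.9,-20.4,5.1,0.3],[0,-1.57,0,-2.9,-20.4,5.1,0.3],[0,-1.57,0,-2.9,-20.4,5.1,0.3]])

```text
t: 33.02
tcp_pos: [0.5676, 0.1722, 0.4178]
tool_rot: [-0.459, -0.536, 0.539, 0.461]
force: [0.2, 0.3, -0.8]
finger_gap: 0.35
```

```bash
python3 - <<'E'
from h import *
st();print(chf(T()[1]))
DR=D*R.from_rotvec([0,0,.737])
to(wc(.043,.25,.43),D*R.from_rotvec([0,0,.3])); to(wc(.043,.345,.345),DR)
E
```

```text
t33.02 p [0.5676 0.1722 0.4178] q [ 0.11  0.34  1.27 -0.    1.53 -1.62] F [ 0.2  0.3 -0.8] gap 0.350
R [[-0.154, -0.004, -0.988], [0.988, -0.001, -0.154], [-0.001, -1.0, 0.004]]
[0.0424484  0.09980806 0.41775966]
row [-0.005, -0.001, 0.299] [15.02, -1.23, -0.02] rows~ 2.4
row [-0.005, -0.0, 0.736] [24.52, 7.26, -0.04] rows~ 4.1
```

>>> step_arm(moves=[[0,0,0.1,5,-0.4,0,0.3],[0,0,0.2,10,-0.8,0,0.3],[0,0,0.35,15,-1.2,0,0.3],[0,0,0.5,20,2,0,0.3],[-0.005,0,0.65,24.5,5,0,0.3],[-0.005,0,0.736,24.5,7.3,0,0.3],[-0.005,0,0.736,24.5,7.3,0,0.3],[-0.005,0,0.736,24.5,7.3,0,0.3]])

```text
t: 34.02
tcp_pos: [0.5302, 0.4136, 0.3455]
tool_rot: [-0.623, -0.336, 0.666, 0.236]
force: [1.0, -0.1, 0.7]
finger_gap: 0.352
```

```bash
python3 - <<'E'
from h import *
st();print(chf(T()[1])); s=shot('wrist','w26'); Q=chf(cloud(s)); hsv=cv2.cvtColor(s['frame'],cv2.COLOR_RGB2HSV)
m=(hsv[...,2]<110)&(hsv[...,1]<90)&(abs(Q[...,0]-.043)<.03)&(Q[...,1]>.2)&(Q[...,1]<.3)&(Q[...,2]>.2)&(Q[...,2]<.28)
m[240:]=0
print(m.sum(),np.percentile(Q[m],[2,50,98],axis=0).round(4)); v,u=np.nonzero(m); print(u.min(),u.max(),v.min(),v.max())
E
```

```text
t34.02 p [0.5302 0.4136 0.3455] q [ 0.73  0.74  0.95 -0.63  1.85 -1.05] F [ 1.  -0.1  0.7] gap 0.352
R [[-0.113, 0.105, -0.988], [0.733, -0.663, -0.154], [-0.671, -0.741, -0.002]]
[0.04326224 0.34409804 0.34552135]
863 [[0.0139 0.2495 0.2416]
 [0.0412 0.2552 0.2471]
 [0.0718 0.2577 0.2493]]
314 326 160 229
```

View pics/w26.png

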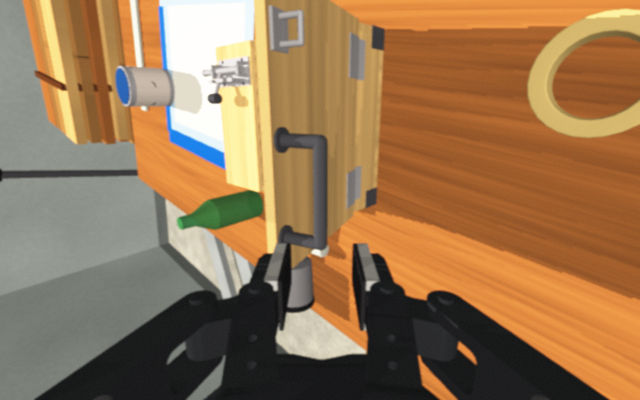

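```bash
python3 - <<'E'
from h import *
DR=D*R.from_rotvec([0,0,.737])
to(wc(.043,.2515,.2440),DR)
E
```

```text
row [0.001, -0.005, 0.003] [0.04, 13.81, 0.07] rows~ 2.2
```

>>> step_arm(moves=[[0,0,0,0.04,4,0,0.3],[0,0,0,0.04,8,0,0.3],[0,0,0,0.04,11,0,0.3],[0,0,0,0.04,13.5,0,0.3],[0,0,0,0.04,13.5,0,0.3],[0,0,0,0.04,13.5,0,1],[0,0,0,0.04,13.5,0,1],[0,0,0,0.04,13.5,0,1],[0,0,0,0.04,13.5,0,1]], grip_force=35)

```text
t: 35.2
tcp_pos: [0.5458, 0.3253, 0.2483]
tool_rot: [-0.624, -0.338, 0.664, 0.235]
force: [0.9, 2.2, 5.4]
finger_gap: 0.124
```

```bash
cat >> h.py <<'E'
def bar(th):
    a=np.array([-np.cos(th),np.sin(th)]);n=np.array([np.sin(th),np.cos(th)]); return .186*a+.048*n
E
python3 - <<'E'
from h import *
st();c=chf(T()[1]);print(c); shot('wrist','w27')
b0=bar(1.85); print('bar',.155+b0[0],.078+b0[1])
for th in np.arange(1.8,.5,-.1):
    d=bar(th)-b0; rz=.737*(th/1.85)
    print(th.round(2)); to(wc(c[0],c[1]+d[0],c[2]+d[1]),D*R.from_rotvec([0,0,rz]))
E
```

```text
t35.20 p [0.5458 0.3253 0.2483] q [ 0.63  0.74  1.22 -0.64  1.56 -0.97] F [0.9 2.2 5.4] gap 0.124
R [[-0.11, 0.11, -0.988], [0.734, -0.661, -0.155], [-0.67, -0.742, -0.008]]
[0.04486452 0.2544598  0.24830421]
bar 0.2524009956521738 0.24356885590582916
1.8
row [0.005, -0.006, -0.017] [-0.94, 0.22, -0.01] rows~ 0.2
1.7
row [0.006, -0.006, -0.057] [-2.77, 0.79, -0.01] rows~ 0.5
1.6
row [0.006, -0.006, -0.097] [-4.54, 1.54, -0.02] rows~ 0.8
1.5
row [0.006, -0.006, -0.137] [-6.22, 2.47, -0.03] rows~ 1.1
1.4
row [0.006, -0.006, -0.176] [-7.8, 3.55, -0.03] rows~ 1.4
1.3
row [0.006, -0.006, -0.216] [-9.27, 4.79, -0.03] rows~ 1.7
1.2
row [0.006, -0.006, -0.256] [-10.6, 6.18, -0.04] rows~ 2.0
1.1
row [0.006, -0.006, -0.296] [-11.79, 7.68, -0.04] rows~ 2.3
1.0
row [0.006, -0.005, -0.336] [-12.82, 9.3, -0.03] rows~ 2.5
0.9
row [0.007, -0.005, -0.376] [-13.69, 11.01, -0.03] rows~ 2.8
0.8
row [0.007, -0.005, -0.415] [-14.38, 12.81, -0.02] rows~ 3.1
0.7
row [0.007, -0.005, -0.455] [-14.89, 14.66, -0.02] rows~ 3.3
0.6
row [0.007, -0.005, -0.495] [-15.21, 16.55, -0.01] rows~ 3.6
```

View pics/w27.png

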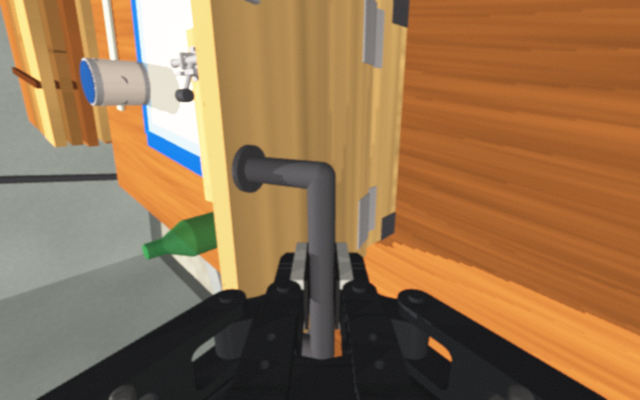

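>>> step_arm(moves=[[0,0,-0.02,-0.94,0.22,0,1],[0,0,-0.06,-2.77,0.79,0,1],[0,0,-0.1,-4.54,1.54,0,1],[0,0,-0.14,-6.22,2.47,0,1],[0,0,-0.18,-7.8,3.55,0,1],[0,0,-0.22,-9.27,4.79,0,1],[0,0,-0.26,-10.6,6.18,0,1],[0,0,-0.3,-11.79,7.68,0,1],[0,0,-0.34,-12.82,9.3,0,1],[0,0,-0.376,-13.69,11.01,0,1],[0,0,-0.415,-14.38,12.81,0,1],[0,0,-0.415,-14.38,12.81,0,1]])

```text
t: 36.75
tcp_pos: [0.5763, 0.1314, 0.2499]
tool_rot: [-0.543, -0.458, 0.6, 0.367]
force: [3.4, -2.3, 1.5]
finger_gap: 0.124
```

```bash
python3 - <<'E'
from h import *
st();c=chf(T()[1]);print(c); shot('wrist','w28')
for th in (.8,.7,.6,.5,.4,.3,.2,.1,.05,0):
    b=bar(th); rz=.737*(th/1.85)
    print(th); to(wc(.0437,.155+b[0]+.001*0,.078+b[1]+.003),D*R.from_rotvec([0,0,rz]))
E
```

```text
t36.75 p [0.5763 0.1314 0.2499] q [ 0.18  0.51  1.51 -0.35  1.15 -1.39] F [ 3.4 -2.3  1.5] gap 0.124
R [[-0.141, 0.057, -0.988], [0.939, -0.31, -0.152], [-0.315, -0.949, -0.01]]
[0.04468263 0.05814085 0.24990427]
0.8
row [0.008, -0.007, -0.003] [0.17, 0.2, 0.1] rows~ 0.1
0.7
row [0.008, -0.006, -0.043] [-1.04, 1.69, 0.11] rows~ 0.3
0.6
row [0.008, -0.006, -0.082] [-2.09, 3.29, 0.11] rows~ 0.6
0.5
row [0.008, -0.006, -0.122] [-2.98, 4.99, 0.12] rows~ 0.9
0.4
row [0.008, -0.006, -0.162] [-3.69, 6.78, 0.13] rows~ 1.2
0.3
row [0.008, -0.006, -0.202] [-4.23, 8.62, 0.14] rows~ 1.5
0.2
row [0.008, -0.006, -0.242] [-4.57, 10.51, 0.15] rows~ 1.8
0.1
row [0.009, -0.005, -0.282] [-4.73, 12.42, 0.16] rows~ 2.1
0.05
row [0.009, -0.005, -0.301] [-4.73, 13.38, 0.17] rows~ 2.3
0
row [0.009, -0.005, -0.321] [-4.69, 14.34, 0.18] rows~ 2.4
```

View pics/w28.png

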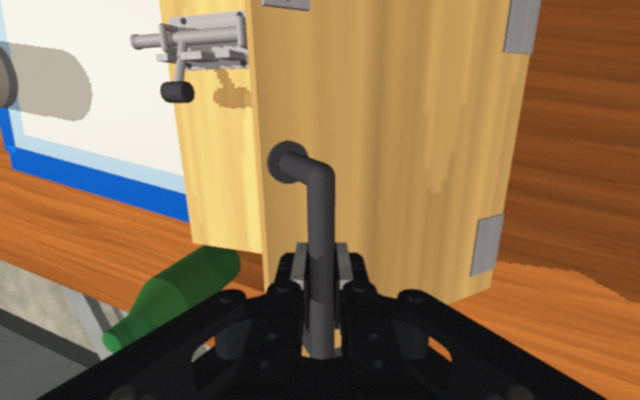

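>>> step_arm(moves=[[0,0,-0.04,-1.1,1.6,0,1],[0,0,-0.08,-2.1,3.2,0,1],[0,0,-0.12,-3,4.9,0,1],[0,0,-0.16,-3.7,6.7,0,1],[0,0,-0.2,-4.25,8.5,0,1],[0,0,-0.24,-4.6,10.4,0,1],[0,0,-0.28,-4.75,12.3,0,1],[0,0,-0.3,-4.75,13.2,0,1],[0,0,-0.32,-4.7,14.0,0,1],[0,0,-0.32,-4.7,14.3,0,1],[0,0,-0.32,-4.7,14.3,0,1]])

```text
t: 38.17
tcp_pos: [0.5907, 0.0415, 0.1299]
tool_rot: [0.463, 0.538, -0.536, -0.457]
force: [-0.1, -7.3, 0.1]
finger_gap: 0.125
```

```bash
python3 - <<'E'
from h import *
st();c=chf(T()[1]);print(c); shot('wrist','w29')
to(wc(.043,-.031,.129),D)
E
```

```text
t38.17 p [0.5907 0.0415 0.1299] q [-0.12  0.64  1.62 -0.    0.87 -1.84] F [-0.1 -7.3  0.1] gap 0.125
R [[-0.153, 0.009, -0.988], [0.988, -0.003, -0.153], [-0.004, -1.0, -0.008]]
[ 0.04480327 -0.03292461  0.12985094]
row [0.008, -0.003, -0.004] [0.19, 0.08, 0.18] rows~ 0.1
```

View pics/w29.png

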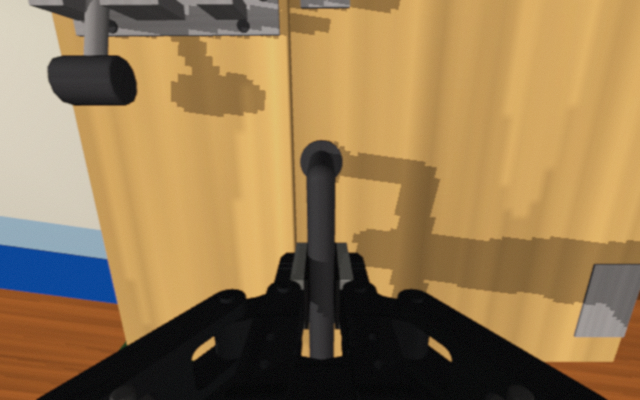

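>>> step_arm(moves=[[0,0,0,0,0.3,0,1],[0,0,0,0,0.3,0,1],[0,0,0,0,0.1,0,-0.2],[0,0,0,0,0,0,-0.2],[0,0,0,0,0,0,-0.2],[0,0,0,0,-5,0,-0.2],[0,0,0,0,-10,0,-0.2],[0,0,0,0,-10,0,-0.2]])

```text
t: 39.22
tcp_pos: [0.5924, 0.0417, 0.2339]
tool_rot: [0.466, 0.54, -0.534, -0.454]
force: [-0.3, -0.4, 0.4]
finger_gap: 0.596
```

```bash
python3 - <<'E'
from h import *
st();c=chf(T()[1]);print(c); s=shot('wrist','w30')
P=chf(cloud(s))
for x in(-.03,0,.05):
    for y in(-.06,0.02,.08,.13):
        m=(abs(P[...,0]-x)<.006)&(abs(P[...,1]-y)<.006)&(P[...,2]<.095)&(P[...,2]>.08); 
        if m.sum()>10: print(x,y,np.median(P[m][:,2]).round(4))
to(wc(-.039,-.1235,.21),D);to(wc(-.039,-.1235,.118),D)
E
```

```text
t39.23 p [0.5924 0.0417 0.2339] q [-0.12  0.5   1.54 -0.    1.08 -1.84] F [-0.3 -0.4  0.4] gap 0.596
R [[-0.154, 0.017, -0.988], [0.988, -0.004, -0.154], [-0.007, -1.0, -0.017]]
[ 0.04646478 -0.03297194  0.23390239]
-0.03 -0.06 0.0872
-0.03 0.02 0.0873
-0.03 0.08 0.0872
-0.03 0.13 0.0873
0 -0.06 0.0874
0 0.02 0.0874
0 0.08 0.0873
0 0.13 0.0873
0.05 -0.06 0.0873
0.05 0.02 0.0874
0.05 0.08 0.0873
0.05 0.13 0.0876
row [0.011, -0.003, -0.005] [-9.11, 2.1, 8.37] rows~ 2.0
row [0.011, -0.003, -0.005] [-9.06, 11.3, 8.48] rows~ 2.7
```

View pics/w30.png

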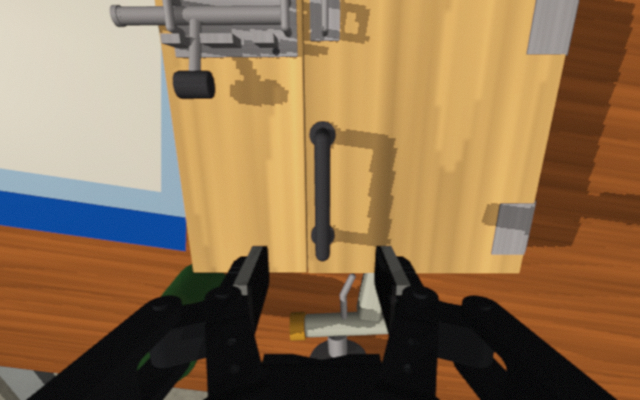

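>>> step_arm(moves=[[0.011,0,0,-4.5,1,4,-0.2],[0.011,0,0,-9.1,2.1,8.4,-0.2],[0.011,-0.003,-0.005,-9.1,2.1,8.4,-0.2],[0.011,-0.003,-0.005,-9.1,6,8.4,-0.2],[0.011,-0.003,-0.005,-9.1,9.5,8.45,-0.2],[0.011,-0.003,-0.005,-9.1,11.2,8.45,-0.2],[0.011,-0.003,-0.005,-9.1,11.2,8.45,-0.2]])

```text
t: 40.15
tcp_pos: [0.5212, -0.0603, 0.1168]
tool_rot: [-0.457, -0.537, 0.538, 0.461]
force: [0.0, -0.8, -0.6]
finger_gap: 0.597
```

```bash
python3 - <<'E'
from h import *
st();c=chf(T()[1]);print(c); s=shot('wrist','w31')
to(wc(-.039,-.1235,.118),D)
E
```

```text
t40.15 p [ 0.5212 -0.0603  0.1168] q [-0.33  0.6   1.8   0.    0.75 -2.06] F [ 0.  -0.8 -0.6] gap 0.597
R [[-0.157, -0.005, -0.988], [0.988, 0.002, -0.157], [0.002, -1.0, 0.004]]
[-0.03975228 -0.12256414  0.11675192]
row [-0.002, 0.001, 0.001] [-0.04, -0.01, 0.0] rows~ 0.0
```

View pics/w31.png

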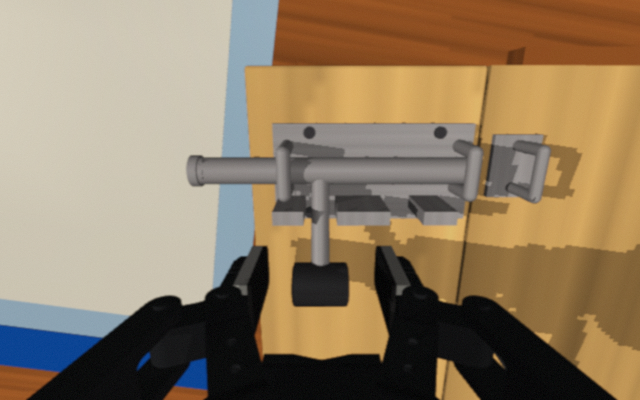

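Grip centred between the fingers. Close and lift along the arc.

>>> step_arm(moves=[[0,0,0,0,0,0,1],[0,0,0,0,0,0,1],[0,0,0,0,0,0,1],[0,0,0,0,0,0,1]], grip_force=40)

```text
t: 40.7
tcp_pos: [0.5226, -0.0606, 0.1185]
tool_rot: [0.459, 0.538, -0.538, -0.459]
force: [1.2, 0.8, 2.3]
finger_gap: 0.271
```

>>> step_arm(moves=[[0,0,0,0,-0.7,0.35,1],[0,0,0,0,-1.3,0.7,1],[0,0,0,0,-1.85,1.2,1],[0,0,0,0,-2.36,1.78,1],[0,0,0,0,-2.75,2.4,1],[0,0,0,0,-3.04,3.11,1],[0,0,0,0,-3.22,3.85,1],[0,0,0,0,-3.22,3.85,1]])

```text
t: 41.7
tcp_pos: [0.4851, -0.0667, 0.1517]
tool_rot: [0.46, 0.538, -0.537, -0.459]
force: [4.0, 3.1, -4.1]
finger_gap: 0.269
```

```bash
python3 - <<'E'
from h import *
st();c=chf(T()[1]);print(c); s=shot('wrist','w32')
E
```

```text
t41.70 p [ 0.4851 -0.0667  0.1517] q [-0.37  0.5   1.86  0.    0.77 -2.09] F [ 4.   3.1 -4.1] gap 0.269
R [[-0.156, 0.002, -0.988], [0.988, 0.0, -0.156], [0.0, -1.0, -0.002]]
[-0.07641201 -0.12331061  0.15172177]
```

View pics/w32.png

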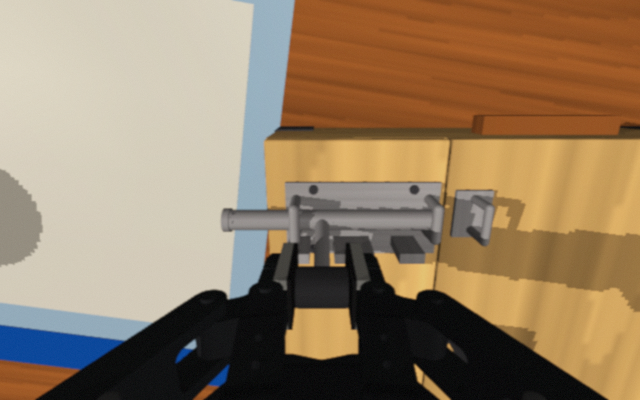

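>>> step_arm(moves=[[0,0,0,0.6,0,0,1],[0,0,0,1.2,0,0,1],[0,0,0,1.8,0,0,1],[0,0,0,2.4,0,0,1],[0,0,0,3.0,0,0,1],[0,0,0,3.5,0,0,1],[0,0,0,3.7,0,0,1],[0,0,0,3.7,0,0,1]])

```text
t: 42.75
tcp_pos: [0.4797, -0.0309, 0.1517]
tool_rot: [0.46, 0.538, -0.538, -0.458]
force: [2.6, -3.4, -6.8]
finger_gap: 0.269
```

```bash
python3 - <<'E'
from h import *
st();c=chf(T()[1]);print(c); s=shot('wrist','w33')
E
```

```text
t42.75 p [ 0.4797 -0.0309  0.1517] q [-0.3   0.49  1.89 -0.    0.76 -2.03] F [ 2.6 -3.4 -6.8] gap 0.269
R [[-0.157, 0.003, -0.988], [0.988, -0.001, -0.157], [-0.002, -1.0, -0.002]]
[-0.07618412 -0.08703765  0.15170184]
```

View pics/w33.png

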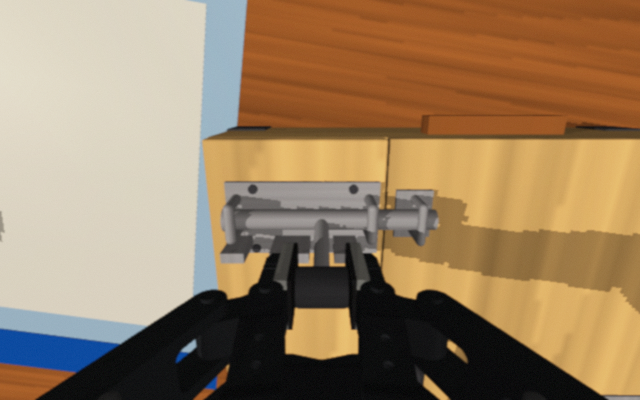

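>>> step_arm(moves=[[0,0,0,0,0.2,-0.75,1],[0,0,0,0,0.5,-1.45,1],[0,0,0,0,0.87,-2.07,1],[0,0,0,0,1.37,-2.65,1],[0,0,0,0,1.9,-3.15,1],[0,0,0,0,2.5,-3.5,1],[0,0,0,0,3.0,-3.75,1],[0,0,0,0,3.2,-3.8,1],[0,0,0,0,3.2,-3.8,-0.4],[0,0,0,0,3.2,-3.8,-0.4],[0,0,0,0,3.2,-3.8,-0.4]])

```text
t: 44.18
tcp_pos: [0.5167, -0.0247, 0.1197]
tool_rot: [0.46, 0.538, -0.538, -0.459]
force: [0.3, 0.6, -0.2]
finger_gap: 0.7
```

```bash
python3 - <<'E'
from h import *
st();c=chf(T()[1]);print(c); s=shot('wrist','w34')
E
```

```text
t44.17 p [ 0.5167 -0.0247  0.1197] q [-0.26  0.59  1.82 -0.    0.74 -1.99] F [ 0.3  0.6 -0.2] gap 0.700
R [[-0.157, 0.001, -0.988], [0.988, -0.001, -0.157], [-0.001, -1.0, -0.001]]
[-0.0386201  -0.0866941   0.11969956]
```

View pics/w34.png

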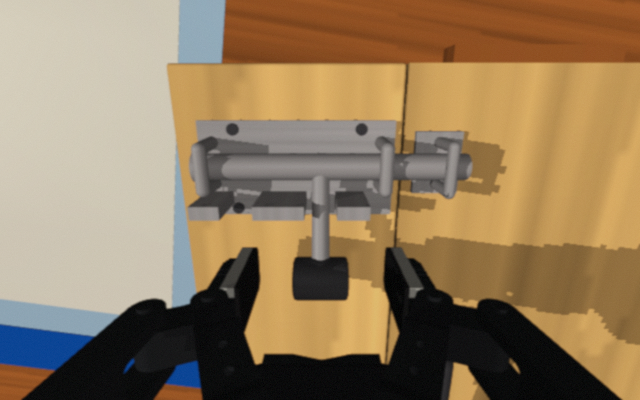

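Handle is down in the home notch and the tip is through the keeper. Retract and verify.

>>> step_arm(moves=[[0,0,0,0,-4,0,-0.4],[0,0,0,0,-8,0,-0.4],[0,0,0,0,-13,0,-0.4],[0,0,0,0,-18,0,-0.4],[0,0,0,0,-25.9,0,-0.4],[0,0,0,0,-25.9,0,-0.4],[0,0,0,0,-25.9,0,-0.4]])

```text
t: 45.1
tcp_pos: [0.5168, -0.0245, 0.3801]
tool_rot: [0.461, 0.538, -0.537, -0.457]
force: [0.0, -0.1, -0.2]
finger_gap: 0.7
```

```bash
python3 - <<'E'
from h import *
st(); s=shot('wrist','w35'); sc=shot('scene','s3')
Q=chf(cloud(s)); d=(s['frame'].astype(int).sum(2)<190)&(abs(Q[...,0]+.04)<.02)&(abs(Q[...,1]+.087)<.02)&(Q[...,2]>.1)&(Q[...,2]<.14)
print('grip now',np.percentile(Q[d],[2,50,98],axis=0).round(4))
a=load('w1');Q=chf(cloud(a)); d=(a['frame'].astype(int).sum(2)<190)&(abs(Q[...,0]+.04)<.02)&(abs(Q[...,1]+.087)<.02)&(Q[...,2]>.1)&(Q[...,2]<.14)
print('grip start',np.percentile(Q[d],[2,50,98],axis=0).round(4))
Q=chf(cloud(s))
for x,y in((0,-.07),(0,.02),(0,.08),(0,.13),(.08,-.02),(.08,.13)):
    m=(abs(Q[...,0]-x)<.006)&(abs(Q[...,1]-y)<.006)&(abs(Q[...,2]-.088)<.01); print(x,y,m.sum(),np.median(Q[m][:,2]).round(4) if m.any() else None)
E
```

```text
t45.10 p [ 0.5168 -0.0245  0.3801] q [-0.26  0.24  1.52 -0.    1.37 -1.99] F [ 0.  -0.1 -0.2] gap 0.700
R [[-0.157, 0.005, -0.988], [0.988, -0.002, -0.157], [-0.002, -1.0, -0.004]]
grip now [[-0.0466 -0.0962  0.1203]
 [-0.0401 -0.0866  0.1246]
 [-0.0323 -0.077   0.1267]]
grip start [[-0.0469 -0.0961  0.1198]
 [-0.0404 -0.0865  0.1246]
 [-0.0314 -0.0769  0.1268]]
0 -0.07 78 0.0873
0 0.02 80 0.0875
0 0.08 80 0.0874
0 0.13 81 0.0875
0.08 -0.02 32 0.0877
0.08 0.13 65 0.0891
```

View pics/w35.png

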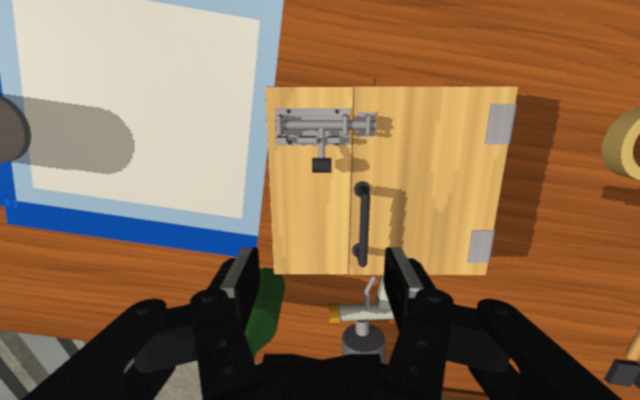

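View pics/s3.png

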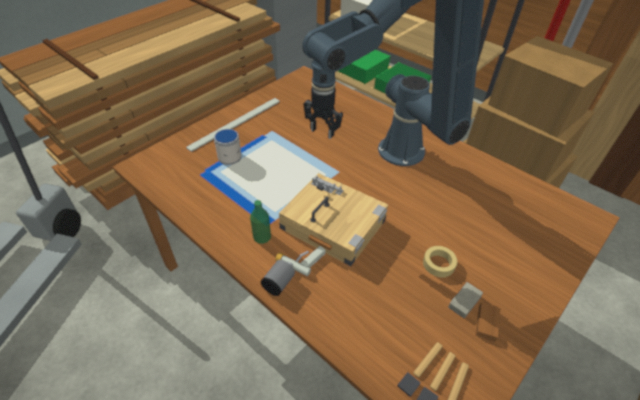

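```bash
python3 -c "
from station import *
print(sign_off())"
```

```text
the job is handed in; nothing more can be done
None
```

The job is finished and handed in at about 45 s of robot time. I drew the bolt, swung the lid over until it rested open and pressed both tubes on the bench into clips 1 and 2. I then shut the lid, pushed the bolt home and dropped its handle into the notch. Only two tubes were there; no camera view showed a third.

**Tubes:** After release and before the lid was shut, each tube measured about 44 mm above the bench. They lay within about 1 mm of the clip centres across, and the jaws were visibly back over them. Both bottomed out firmly at about 24 N. I could not see them again once the lid was shut.

**Lid and bolt:** The lid is flush with the deck at 87–88 mm; one far corner spot read 89 mm. The bolt handle's grip is back at its starting position to within about 1 mm, and the tip is through the keeper.

**Bystanders and robot:** None of the other things on the bench moved visibly in the last scene picture. I checked that by eye only, without measuring. The arm stands clear, with the tool at z = 0.38 m.

**Irregularities:** The second tube slipped about 1 mm in the grip while being carried, which did not affect seating. No check failed.

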